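Set out a water meter overhaul on its bench fixtures

ROBOT

A 7-joint arm with a two-finger parallel gripper is mounted at the origin on a cart in front of the work surface, level with it; the furniture and walls round the work are solid. World frame = base frame: x ahead of the robot, y to its left, z up, the work surface at z = 0. Lengths are in m, angles in rad, forces in N, time in s.
With the tool pointing down it reaches from about 0.4 to 0.85 m from the base axis. Payload 4.5 kg.
Tool frame: the origin (TCP) lies between the finger pads, 19 mm behind the fingertips; this is the grasp point; z points along the fingers, y is the line along which they close (so a half turn about z gives the same grasp; the last joint's range is limited). The gripper opens to 88 mm and grips with 3 to 60 N. Pads are 18 mm wide; open, the fingers measure 123 mm over their backs; the gripper's body (75 mm by 187 mm) begins 45 mm behind the grasp point.
Start: joints at [-1.294, 0.689, -0.195, 1.565, 0.157, 0.902, -0.215], TCP at [0.15, 0.607, 0.257] pointing down, gripper open.
Joint ranges: [-3.01, 3.01], [-0.46, 2.08], [-1.47, 1.51], [0.13, 2.56], [-1, 4.14], [0.04, 2.09], [-2.66, 2.66]. Speed limits (rad/s): [2.57, 2.57, 3.14, 3.14, 3.14, 3.14, 3.14].

INTERFACE

Orientations are given as a unit quaternion [x, y, z, w].
In Python, from plant import r, optics gives the robot as it stands.
- The arm moves only by the tool servo_tool, never from a script. Its arguments are lists of equal length, an entry for each row: "translation": the shift along the tool's x, y, z in m, a list of three; "turn": the turn, a rotation vector about the tool's x, y, z in rad, a list of three. In form: {"translation": [[dx, dy, dz], ...], "turn": [[rx, ry, rz], ...]}. A call has 1 to 10 rows; each row shifts and turns the commanded pose from where the row before left it, along the tool's axes as they then stand; what a row does not reach is not made up. A row lasts 1/8 s, in which the tool goes at most 62.5 mm and 10.7 degrees, less where a joint would pass 70% of its speed; a pose out of reach is approached as far as the arm can. A call is refused whole if a number of a shift passes 0.0625 or a number of a turn 0.188, either way. A call with a gripper value outside its range is refused whole. "grip" is the opening, from 0 (shut) to 1 (fully open), set as the call begins (left out, the last holds). The fingers move at their own pace and stop on an object; "grip_force" is the grip in N (left out, the last holds). Time passes only in rows, so rows that do not move let the fingers close. It gives the time, the measured TCP pose, the force, the opening and the grip force at its end, in the units of the state.
- r.get_state(): the state, without advancing time (a new reading comes with each control period).
- optics.snapshot(name): name is "scene" or "side" or "wrist"; returns a dict with "img" (420x560x3 uint8, red, green, blue), "z_map" (420x560 float32, m along the optical axis (not along the pixel's ray), 0 where there is no reading), "mtx" (3x3 intrinsics, pixels), "R" (3x3) and "t" (3): a world point X has camera coordinates R X + t. Camera axes: x right, y down, z forward; pixel columns grow to the right and rows downward; lengths in m; the calibration is good to about 2 mm. The wrist camera is an equidistant fisheye: a pixel r from the principal point sees the ray r / f radians off the axis. A picture is of the moment at which its call begins.
- r.finish_job(): hands the job in; it is judged then, once.
The state is a dict: "clock": time; "q": joint angles; "qd": joint speeds; "joint_torque": joint torques, N m; "tool_pos": TCP position; "eef_rot": TCP orientation; "contact_force": force on the tool from outside, world axes, zero at the start; "moment": the same for the moment, N m; "opening": opening from 0.0 (shut) to 1.0 (fully open); "finger_force": force on a finger pad.
Only numpy, scipy, OpenCV 4.12 (cv2) and the standard library are available. Lean on these libraries where they do the work, as an engineer would, in place of code of your own. Each camera call takes 0.05 s, during which the arm holds its last target. There are 200 camera calls.

TASK

Set out the parts for this water meter overhaul, each in the bench fixture made for it: the blue meter nearest you, dial up, lying across the two V heads of the cradle by its threaded pipe ends, the grey register cup standing in the round green nest, the brass union standing nut down in the red hexagonal nest, and the yellow screwdriver lying across the two uprights of the tool rest with its handle in the wide notch and its shaft in the narrow one. Seat each one fully and centrally, let go of it, and do not disturb the red screwdriver or the pen cup.

Things in the scene. Friction and masses are not known exactly. Their poses are not given: they have to be found in the camera images.
- meter: Blue water meter nearest the robot, 0.7 kg, 75 x 185 x 120 mm. Origin: centre of flat underside, z up. Pipe along y, axis 35 mm up; threaded brass ends 28.6 mm thick at 70 to 92 mm either side, 34 mm flanges just inside. Brass collar 69.6 mm wide, 76 to 113 mm up: grasp it, fingers closing along y (x has lid tabs), TCP 97 mm up. Pipe roughly along world y; either way round fits the cradle.
- meter_cradle: Fixed cradle: aluminium plate 66 x 186 mm, two blue posts with orange 90-degree V heads, 10 mm thick, at y = +-82 mm, open upward, 56 mm wide at the top, 53 mm high. Origin: centre of its underside on the bench; y from V to V. Seated meter: threaded ends in both Vs, meter origin 10.5 mm above this origin (belly 2.5 mm clear of the plate), meter y along this y.
- register_cup: Grey register unit, closed tapered cup 65 mm high, 0.11 kg: 53 mm wide at the foot, rim band 65 mm wide from 55 to 65 mm up. Origin: centre of its underside, z up. Grasp the rim band from above in any direction, TCP 54 mm up. Stands upright on the bench.
- register_nest: Fixed round flared green dish on a 94 x 94 mm aluminium plate. Origin: centre of the plate's underside, on the bench. Dish floor 11 mm above the origin, 62 mm wide inside at the bottom, flaring to 78 mm at its rim, 28 mm up. Seated cup: its origin 11 mm above this origin.
- union: Brass union 50 mm high, 0.09 kg: hexagonal nut below (29 mm across flats, 33 across corners, 16 high), round tail tube 20 mm thick from 26 to 50 mm up. Origin: centre of its underside, z up. Grasp the tail from above in any direction, TCP 40 mm up. Stands nut down on the bench.
- union_nest: Fixed red hexagonal socket on an 80 x 80 mm aluminium plate. Origin: centre of the plate's underside, on the bench. Socket floor 8 mm above the origin, 34 mm across flats (the nut enters in any direction), flaring to about 50 mm at its rim, 25 mm up. Seated union: its origin 8 mm above this origin.
- yellow_screwdriver: Yellow-handled screwdriver, 172 mm long, 0.085 kg, lying along y. Origin: middle of its length, at its underside. Handle 24 mm thick from y = -6 to +86 mm, steel shaft 6 mm thick from there to y = -86 mm, long axis 12 mm above the origin. Grasp the handle at y = +20 mm, fingers closing across it, TCP 22 mm up. Lies with its handle roughly toward world +y.
- tool_rest: Fixed tool rest: aluminium plate 56 x 146 mm, two blue uprights, orange notches 10 mm thick. At y = +58 mm wide notch for the handle: floor 38 mm up, 30 mm wide, flaring to 48. At y = -58 mm narrow notch for the shaft: floor 47 mm up, 10 mm wide, flaring to 26; top 63 mm. Origin: centre of underside, on the bench. Seated screwdriver: origin 38 mm above this one, y along this y.
- red_screwdriver: Bystander: red-handled screwdriver, 192 mm long, 24 mm thick, lying at the right of the work. Origin: middle of its length. Leave it where it is.
- pen_cup: Bystander: beige cup full of coloured pens, 80 mm wide, 154 mm high, standing behind the work. Origin: centre of its underside. Leave it where it is.
There are look-alikes about, which are no part of the job. What is shaped like the union_nest but pink is not meant. Of the things shaped like the yellow_screwdriver, the yellow one is meant.

How it is judged:
By the outcome, as a careful person would: the job done as asked, in the order asked, and still so for the second after the job is handed in, with the robot touching nothing.
It also fails if it takes over 109 s, if anything falls off the work surface, if the arm or the gripper's body presses on something with over 40 N, if the wrist force passes 120 N, or if a joint passes its speed limit or range.

## Working session

There is one attempt and no reset: what is moved stays moved. The work goes in short steps, Python scripts to look and compute and a tool call to move; the robot and the scene stay as the last step left them, time stands still between calls to the robot, and variables do not carry over. Pictures are saved under pics/ and viewed, at most 14 in all, crops included, and the job is handed in when it is done.

Besides the shell and the picture viewer there is one more tool, called after "Emit:" by a JSON object that holds its "method" and its "body", one argument or row to a line. servo_tool: Moves the arm, as the interface text tells. Its arguments: {"type":"object","properties":{"translation":{"type":"array"},"turn":{"type":"array"},"grip":{"type":"number"},"grip_force":{"type":"number"}},"required":["translation","turn"]}

```bash
ls; mkdir -p pics; cat > h.py <<'E'
import numpy as np, cv2
from plant import r, optics
def snap(n,save=None):
    s=optics.snapshot(n)
    np.savez(f'{n}.npz',**{k:np.asarray(s[k]) for k in('img','z_map','mtx','R','t')})
    if save: cv2.imwrite('pics/'+save,cv2.cvtColor(s['img'],cv2.COLOR_RGB2BGR))
    return s
def load(n): return dict(np.load(f'{n}.npz'))
def cloud(s):
    z=s['z_map'];K=s['mtx'];v,u=np.indices(z.shape)
    P=np.stack([(u-K[0,2])/K[0,0]*z,(v-K[1,2])/K[1,1]*z,z],-1)
    W=(P-s['t'])@s['R']; W[z==0]=np.nan
    return W
E
python3 - <<'E'
from h import *
st=r.get_state();print(st)
for n in('scene','side'): 
    s=snap(n,n+'0.png');print(n,s['mtx'].tolist(),s['R'].round(3).tolist(),s['t'])
E
```

```text
pics
{'clock': 0.0, 'q': array([-1.29420299,  0.68996849, -0.19452105,  1.56633518,  0.15732046,
        0.90251288, -0.21507611]), 'qd': array([ 0.00031879,  0.00087048,  0.00195032, -0.00025863, -0.00155206,
        0.00128329,  0.00076655]), 'joint_torque': array([ 4.66441616e-04, -5.27558899e+01, -1.26654122e+00, -1.53426468e+01,
       -5.26216824e-02,  6.76886397e-03,  1.68969154e-04]), 'tool_pos': array([0.15016349, 0.60607699, 0.25662222]), 'eef_rot': array([ 1.21036452e-01,  9.92647642e-01, -9.13973232e-04, -3.71367264e-05]), 'contact_force': array([0.44213384, 0.20287211, 0.56901628]), 'moment': array([ 0.01126104,  0.06497522, -0.01905503]), 'finger_force': 0.0, 'opening': 0.9980581823776251}
scene [[434.7412652344254, 0.0, 283.3541718725693], [0.0, 434.7412652344254, 205.54591013464912], [0.0, 0.0, 1.0]] [[0.659, -0.752, -0.007], [-0.479, -0.413, -0.775], [0.58, 0.514, -0.632]] [-0.4922431   0.25972557  1.23627995]
side [[457.1873141268405, 0.0, 277.4851736932941], [0.0, 457.1873141268405, 206.59928634836476], [0.0, 0.0, 1.0]] [[0.858, -0.513, 0.01], [-0.289, -0.499, -0.817], [0.424, 0.699, -0.576]] [-0.59097678  0.14333741  1.13495705]
```

View pics/scene0.png

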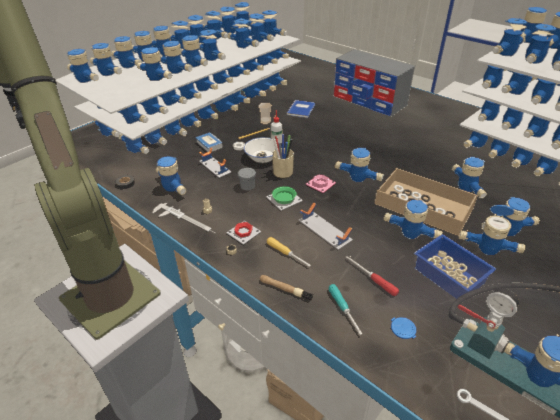

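View pics/side0.png

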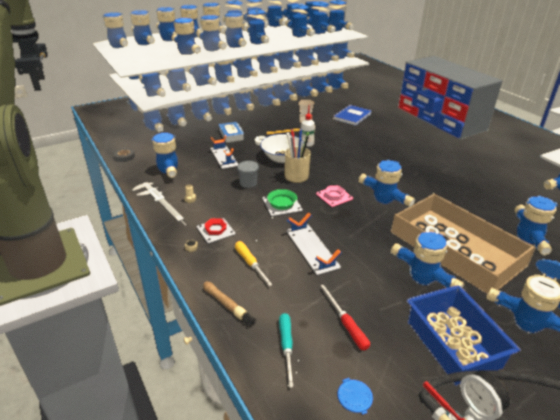

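Scene shows: meter candidates at (168,177), (360,165), (413,220); union at (207,207); a small nut at (231,250). The grey cup is at (247,179), the green nest at (284,197) and the red nest at (243,231), with a pink look-alike at (320,183). The yellow driver is at (288,251), with teal (345,308), red (370,275) and a brush (287,288) as look-alikes. The cradle is at (325,230) and the tool rest at (215,165). I'll build a fused top view next.

```bash
cat > top.py <<'E'
from h import *
pts=[];col=[]
for n in('scene','side'):
    s=load(n);W=cloud(s);m=np.isfinite(W[...,0]);pts.append(W[m]);col.append(s['img'][m])
    for nm,uv in {'scene':dict(m1=(168,177),m2=(360,165),m3=(413,220),un=(207,207),cup=(247,179),gn=(284,197),rn=(243,231),pink=(320,183),yel=(280,246),red=(380,282),cr=(325,230),rest=(215,167),pen=(284,165)),'side':{}}[n].items(): print(nm,W[uv[1],uv[0]].round(3))
P=np.vstack(pts);C=np.vstack(col)
np.savez('fused.npz',P=P,C=C)
o=np.argsort(P[:,2])
x0,x1,y0,y1,S=0.1,0.8,-0.55,0.45,760
P=P[o];C=C[o]
k=(P[:,2]<.2)&(P[:,0]>x0)&(P[:,0]<x1)&(P[:,1]>y0)&(P[:,1]<y1)
im=np.zeros((int((x1-x0)*S)+1,int((y1-y0)*S)+1,3),np.uint8)
r_=((x1-P[k,0])*S).astype(int);c_=((y1-P[k,1])*S).astype(int)
im[r_,c_]=C[k][:,::-1]
im=np.where(im.sum(2,keepdims=True)==0,cv2.dilate(im,np.ones((3,3))),im)
for i in range(11):
    c=int((y1-(0.45-0.1*i))*S);cv2.putText(im,f'{0.45-0.1*i:.2f}',(c,8),0,.3,(255,255,255))
for i in range(8):
    c=int((i*.1)*S);cv2.putText(im,f'{0.8-0.1*i:.1f}',(0,c+4),0,.3,(255,255,255))
cv2.imwrite('pics/top0.png',im)
E
python3 top.py
```

```text
m1 [0.417 0.264 0.07 ]
m2 [ 0.91  -0.231  0.087]
m3 [ 0.758 -0.526  0.089]
un [0.426 0.068 0.029]
cup [0.601 0.046 0.063]
gn [ 0.658 -0.081  0.011]
rn [ 0.434 -0.098  0.011]
pink [ 0.809 -0.129  0.013]
yel [ 0.453 -0.244  0.022]
red [ 0.53  -0.558  0.023]
cr [ 0.612 -0.3    0.013]
rest [0.625 0.253 0.011]
pen [0.758 0.006 0.061]
```

View pics/top0.png

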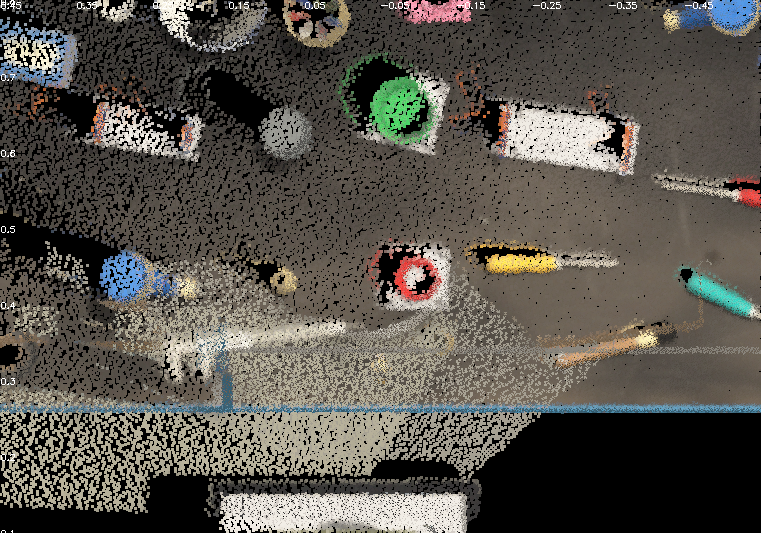

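Top view puts the meter collar/lid at px (125,275), the cup at (285,133), the union at (283,280), the red nest at (415,277) and the green nest at (402,108). The cradle is at (568,135), the rest at (148,132) and the yellow driver at (545,262). Next I'll fit each one.

```bash
cat > fit.py <<'E'
from h import *
from scipy.optimize import least_squares
def circ(P,R,x0):
    f=lambda p:np.hypot(P[:,0]-p[0],P[:,1]-p[1])-R
    s=least_squares(f,x0,loss='soft_l1',f_scale=.001);return s.x.round(4),len(P),np.sqrt(np.median(s.fun**2)).round(4)
def near(P,C,c,d,z0,z1):
    k=(np.hypot(P[:,0]-c[0],P[:,1]-c[1])<d)&(P[:,2]>z0)&(P[:,2]<z1);return P[k],C[k]
def hsv(C): return cv2.cvtColor(C[None].astype(np.uint8),cv2.COLOR_RGB2HSV)[0].astype(int)
if __name__=='__main__':
  for n in('scene','side'):
    s=load(n);W=cloud(s);m=np.isfinite(W[...,0]);P=W[m];C=s['img'][m]
    t,_=near(P,C,(.5,0),.06,-.02,.02);print(n,'table z',t[:,2].mean().round(4),t[:,2].std().round(4))
    p,c=near(P,C,(.435,.28),.09,.08,.110);print('collar',circ(p,.0348,(.43,.28)))
    p,c=near(P,C,(.435,.28),.09,.105,.14);print('lid top',p[:,2].max().round(4),p.mean(0).round(4))
    p,c=near(P,C,(.435,.28),.13,.02,.05);d=np.hypot(p[:,0]-.435,p[:,1]-.28);h=hsv(c)
    for lo,hi in((.04,.07),(.07,.1)):
        for sg in(1,-1):
            k=(d>lo)&(d<hi)&(sg*(p[:,1]-.28)>.03);print(' pipe',lo,sg,k.sum(),p[k].mean(0).round(4) if k.any() else '')
    p,c=near(P,C,(.625,.08),.06,.056,.063);print('cup',circ(p,.0325,(.62,.08)));p,c=near(P,C,(.625,.08),.06,.063,.08);print(' cuptop',p.mean(0).round(4) if len(p) else '')
    p,c=near(P,C,(.43,.075),.04,.028,.047);print('union',circ(p,.010,(.43,.075)))
    for nm,c0,d,z0,z1 in(('cradle',(.62,-.3),.13,.004,.02),('rest',(.63,.255),.1,.004,.02),('gn',(.66,-.08),.08,.004,.016),('rn',(.435,-.09),.07,.004,.016)):
        p,c=near(P,C,c0,d,z0,z1);h=hsv(c);k=(h[:,1]<60)&(h[:,2]>110);q=p[k]
        (cx,cy),(w,hh),a=cv2.minAreaRect((q[:,:2]*1000).astype(np.float32));print(nm,len(q),'rect',round(cx,1),round(cy,1),round(w,1),round(hh,1),round(a,2),'mean',q.mean(0).round(4))
    p,c=near(P,C,(.455,-.27),.12,.003,.03);h=hsv(c);y=(h[:,0]>15)&(h[:,0]<35)&(h[:,1]>130)
    q=p[y];print('yel',len(q),q.min(0).round(4),q.max(0).round(4),np.polyfit(q[:,1],q[:,0],1).round(4))
    p,c=near(P,C,(.66,-.08),.06,.018,.03);h=hsv(c);k=(h[:,0]>40)&(h[:,0]<85)&(h[:,1]>100);print('green',k.sum(),p[k].min(0).round(4),p[k].max(0).round(4))
    p,c=near(P,C,(.435,-.09),.05,.018,.03);h=hsv(c);k=((h[:,0]<8)|(h[:,0]>172))&(h[:,1]>100);print('red',k.sum(),p[k].min(0).round(4),p[k].max(0).round(4))
E
python3 fit.py
```

```text
scene table z 0.0017 0.0022
collar (array([0.4373, 0.2873]), 130, np.float64(0.0017))
lid top 0.1262 [0.4315 0.2776 0.1176]
 pipe 0.04 1 2 [0.4343 0.3461 0.0339]
 pipe 0.04 -1 35 [0.4202 0.2261 0.0438]
 pipe 0.07 1 13 [0.4371 0.3638 0.0391]
 pipe 0.07 -1 48 [0.4206 0.1982 0.0392]
cup (array([0.6259, 0.0769]), 29, np.float64(0.0017))
 cuptop [0.6241 0.0727 0.0662]
union (array([0.4318, 0.0782]), 30, np.float64(0.0012))
cradle 777 rect 575.1 -288.8 186.5 161.8 82.0 mean [ 0.6067 -0.2934  0.0094]
rest 235 rect 630.0 262.0 155.7 59.8 80.05 mean [0.626  0.2599 0.0102]
gn 184 rect 657.9 -82.5 102.5 100.9 74.26 mean [ 0.6375 -0.0977  0.0097]
rn 243 rect 434.6 -103.0 92.1 98.5 9.15 mean [ 0.4277 -0.1096  0.0096]
yel 151 [ 0.4417 -0.2776  0.0039] [ 0.4629 -0.1911  0.028 ] [0.0129 0.4529]
green 117 [ 0.6142 -0.1245  0.0181] [ 0.6975 -0.0411  0.03  ]
red 116 [ 0.406  -0.1302  0.0181] [ 0.4651 -0.0693  0.0299]
side table z 0.0002 0.0015
collar (array([0.4346, 0.2878]), 192, np.float64(0.0014))
lid top 0.1219 [0.4318 0.2766 0.116 ]
 pipe 0.04 1 0 
 pipe 0.04 -1 42 [0.4218 0.2271 0.0443]
 pipe 0.07 1 0 
 pipe 0.07 -1 74 [0.42   0.199  0.0386]
cup (array([0.6238, 0.0753]), 85, np.float64(0.002))
 cuptop [0.6217 0.0727 0.0648]
union (array([0.4296, 0.0786]), 47, np.float64(0.0013))
cradle 1023 rect 573.1 -287.3 187.2 159.1 80.38 mean [ 0.6143 -0.2942  0.0083]
rest 248 rect 627.1 259.4 145.8 56.9 80.24 mean [0.6221 0.2579 0.0088]
gn 240 rect 653.2 -85.6 92.6 94.9 76.12 mean [ 0.6411 -0.1043  0.008 ]
rn 300 rect 432.2 -99.9 82.3 81.6 87.78 mean [ 0.4257 -0.1122  0.0081]
yel 237 [ 0.4401 -0.2801  0.0042] [ 0.4653 -0.1925  0.0268] [-0.0144  0.4471]
green 217 [ 0.6126 -0.126   0.018 ] [ 0.698  -0.0377  0.0298]
red 126 [ 0.4047 -0.1296  0.018 ] [ 0.459  -0.0711  0.0279]
```

Emit:
{"method": "servo_tool", "body": {
  "translation": [
    [-0.036,-0.024,0],
    [-0.036,-0.024,0],
    [-0.036,-0.024,0],
    [-0.036,-0.024,0],
    [-0.036,-0.024,0],
    [-0.036,-0.024,0],
    [-0.036,-0.024,0],
    [-0.036,-0.024,0],
    [-0.036,-0.024,0],
    [-0.03,-0.024,0]
  ],
  "turn": [
    [0,0,0],
    [0,0,0],
    [0,0,0],
    [0,0,0],
    [0,0,0],
    [0,0,0],
    [0,0,0],
    [0,0,0],
    [0,0,0],
    [0,0,-0.16]
  ],
  "grip": 1
}}

```text
clock: 1.35
tool_pos: [0.4371, 0.2872, 0.2571]
eef_rot: [0.04, 0.999, -0.0, 0.0]
contact_force: [0.9, 0.2, -0.5]
opening: 1.0
finger_force: 0.0
```

Emit:
{"method": "servo_tool", "body": {
  "translation": [
    [0,0,0]
  ],
  "turn": [
    [0,0,0]
  ]
}}

```text
clock: 1.48
tool_pos: [0.4383, 0.2849, 0.2569]
eef_rot: [0.045, 0.999, -0.001, 0.0]
contact_force: [-0.4, 0.1, -0.3]
opening: 1.001
finger_force: 0.0
```

```bash
python3 - <<'E'
from h import *
s=snap('wrist','w1.png');print(s['mtx'].round(1).tolist(),s['R'].round(3).tolist(),(-s['R'].T@s['t']).round(3))
a=load('scene')['img'][110:290,90:400];cv2.imwrite('pics/crop.png',cv2.resize(a[...,::-1],None,fx=2.5,fy=2.5,interpolation=2))
E
```

```text
[[325.2, 0.0, 282.2], [0.0, 325.2, 204.9], [0.0, 0.0, 1.0]] [[0.089, 0.996, -0.0], [0.962, -0.086, 0.259], [0.258, -0.023, -0.966]] [0.372 0.291 0.384]
```

View pics/w1.png

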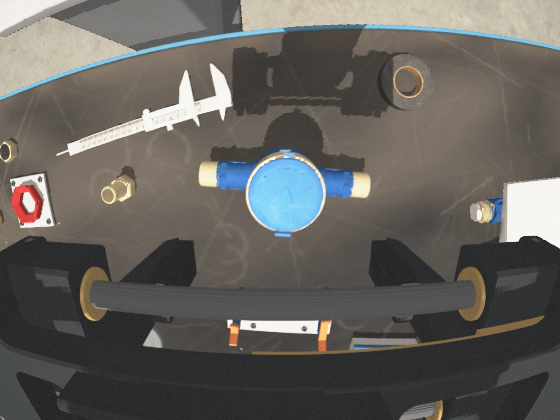

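View pics/crop.png

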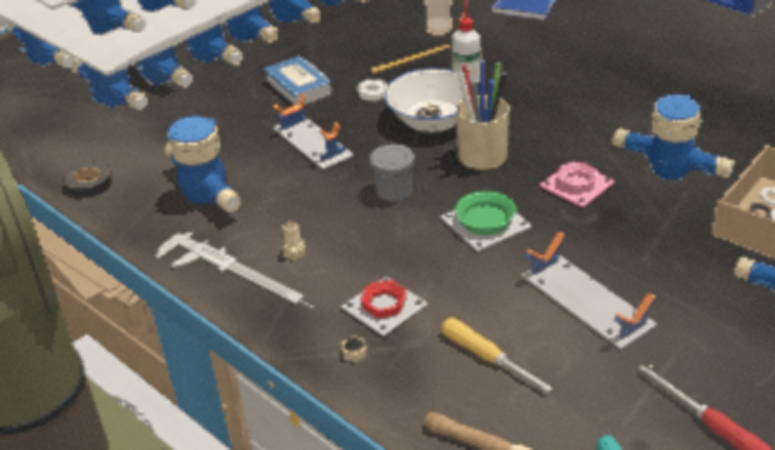

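Crop shows the blue meter at (195,160), brass union at (292,245), grey cup (392,172), green nest (485,215), red nest (383,300), yellow driver (495,355), cradle (590,300) and rest (312,135). The rest's wide notch is at its far (+y) end. The wrist view shows the meter lid at (286,195), with pipe ends at (208,174) and (360,185).

```bash
cat >> h.py <<'E'
def ray_w(s,uv):
    K=s['mtx'];d=(np.asarray(uv,float)-K[:2,2])/K[0,0];th=np.linalg.norm(d,axis=-1,keepdims=True)
    c=np.concatenate([np.sin(th)*d/np.maximum(th,1e-9),np.cos(th)],-1)
    return c@s['R'], -s['R'].T@s['t']
def at_z(s,uv,z):
    d,o=ray_w(s,uv);return o+d*((z-o[2])/d[...,2:])
def wcloud(s):
    z=s['z_map'];v,u=np.indices(z.shape);uv=np.stack([u,v],-1)
    d,o=ray_w(s,uv);ax=d@s['R'][2];W=o+d*(z/np.maximum(ax,1e-3))[...,None];W[z==0]=np.nan;return W
def go(x,y,z,a,st=None):
    "remaining shift in present tool axes, tool-z turn to reach yaw a (deg, tool y from world +y)"
    from scipy.spatial.transform import Rotation as Ro
    st=st or r.get_state();R=Ro.from_quat(st['eef_rot']);d=R.inv().apply(np.array([x,y,z])-st['tool_pos'])
    ty=R.as_matrix()[:,1];a0=np.degrees(np.arctan2(-ty[0],ty[1]));da=(a-a0+90)%180-90
    T=Ro.from_euler('z',a,degrees=True).as_matrix()@np.diag([-1,1,-1.]); rv=(R.inv()*Ro.from_matrix(T)).as_rotvec()
    print('t',round(st['clock'],2),'pos',st['tool_pos'].round(4),'yaw',a0.round(2),'shift tool',d.round(4),'turn z',np.radians(-da).round(4),'rotvec',rv.round(4))
E
python3 - <<'E'
from h import *
from fit import *
s=load('wrist');W=wcloud(s);m=np.isfinite(W[...,0]);m[235:]=False;P=W[m];C=s['img'][m]
t,_=near(P,C,(.35,.22),.05,-.02,.02);print('table',t[:,2].mean(),t[:,2].std())
A=at_z(s,[(208,174),(360,185)],.04);print('ends',A.round(4), np.degrees(np.arctan2(-(A[1]-A[0])[0],(A[1]-A[0])[1])))
h=hsv(C);b=(h[:,0]>95)&(h[:,0]<125)&(h[:,1]>100)
br=(h[:,0]>10)&(h[:,0]<35)&(h[:,1]<190)&(h[:,2]>120)
p,c=near(P,C,(.436,.287),.12,.07,.112);print('collar',circ(p,.0348,(.436,.287)))
k=(P[:,2]>.112)&(np.hypot(P[:,0]-.436,P[:,1]-.287)<.06)&b;q=P[k];
(cx,cy),rad=cv2.minEnclosingCircle((q[:,:2]*1000).astype(np.float32));print('lid',q[:,2].mean(),q.mean(0).round(4),cx,cy,rad)
for sg in(1,-1):
  k=(sg*(P[:,1]-.287)>.068)&(sg*(P[:,1]-.287)<.1)&(abs(P[:,0]-.436)<.03)&(P[:,2]>.03)&(P[:,2]<.06);q=P[k];print(sg,k.sum(),q.min(0).round(4),q.max(0).round(4),q.mean(0).round(4))
  k=(sg*(P[:,1]-.287)>.045)&(sg*(P[:,1]-.287)<.1)&(abs(P[:,0]-.436)<.03)&(P[:,2]>.04)&(P[:,2]<.06);q=P[k];print('  top',np.polyfit(q[:,1],q[:,0],1).round(3))
go(.436,.2875,.097,-4)
E
```

```text
table 0.001367183921308349 0.002497078402599224
ends [[0.422  0.2048 0.04  ]
 [0.449  0.3696 0.04  ]] -9.291015802114492
collar (array([0.4362, 0.2869]), 320, np.float64(0.0003))
lid 0.11842758661449687 [0.434  0.2877 0.1184] 434.74920654296875 286.20257568359375 36.190086364746094
1 512 [0.4328 0.355  0.0301] [0.4647 0.3792 0.0505] [0.4469 0.3664 0.0454]
  top [0.138 0.397]
-1 518 [0.4085 0.1943 0.033 ] [0.4391 0.2189 0.0516] [0.4217 0.2078 0.0462]
  top [0.144 0.393]
t 1.52 pos [0.4368 0.2873 0.2571] yaw -5.01 shift tool [0.0007 0.0003 0.1601] turn z -0.0176 rotvec [-0.0005 -0.0006 -0.0176]
```

Emit:
{"method": "servo_tool", "body": {
  "translation": [
    [0.001,0,0.02],
    [0,0,0.03],
    [0,0,0.035],
    [0,0,0.03],
    [0,0,0.025],
    [0,0,0.02],
    [0,0,0]
  ],
  "turn": [
    [0,0,0.065],
    [0,0,0],
    [0,0,0],
    [0,0,0],
    [0,0,0],
    [0,0,0],
    [0,0,0]
  ]
}}

```text
clock: 2.4
tool_pos: [0.4333, 0.2898, 0.0963]
eef_rot: [0.073, 0.997, -0.001, -0.001]
contact_force: [0.2, -0.0, 0.1]
opening: 0.998
finger_force: 0.0
```

```bash
python3 -c "
from h import *
go(.4362,.287,.097,-8.9)"
```

```text
t 2.4 pos [0.4333 0.2898 0.0963] yaw -8.37 shift tool [-0.0032 -0.0023 -0.0007] turn z 0.0093 rotvec [-0.0014 -0.0025  0.0093]
```

Emit:
{"method": "servo_tool", "body": {
  "translation": [
    [-0.003,-0.002,0],
    [0,0,0],
    [0,0,0]
  ],
  "turn": [
    [0,0,0.009],
    [0,0,0],
    [0,0,0]
  ]
}}

```text
clock: 2.78
tool_pos: [0.4382, 0.2865, 0.0981]
eef_rot: [0.079, 0.997, 0.0, 0.0]
contact_force: [0.1, -0.4, 0.5]
opening: 1.002
finger_force: 0.0
```

Emit:
{"method": "servo_tool", "body": {
  "translation": [
    [0,0,0],
    [0,0,0],
    [0,0,0],
    [0,0,0],
    [0,0,0]
  ],
  "turn": [
    [0,0,0],
    [0,0,0],
    [0,0,0],
    [0,0,0],
    [0,0,0]
  ],
  "grip": 0,
  "grip_force": 40
}}

```text
clock: 3.4
tool_pos: [0.438, 0.2865, 0.0976]
eef_rot: [0.078, 0.997, 0.0, 0.0]
contact_force: [-1.2, 0.7, 1.8]
opening: 0.78
finger_force: 40.0
```

```bash
python3 -c "
from h import *
go(.4362,.287,.097,-8.9);print(r.get_state()['opening'],r.get_state()['finger_force'])"
```

```text
t 3.4 pos [0.438  0.2865 0.0976] yaw -8.98 shift tool [0.0018 0.0002 0.0006] turn z -0.0014 rotvec [ 0.0005  0.0002 -0.0014]
0.7804562754071258 39.997928850352764
```

Emit:
{"method": "servo_tool", "body": {
  "translation": [
    [0,0,-0.01],
    [0,0,-0.02],
    [0,0,-0.03],
    [0,0,-0.03],
    [0,0,-0.02],
    [0,0,0]
  ],
  "turn": [
    [0,0,0],
    [0,0,0],
    [0,0,0],
    [0,0,0],
    [0,0,0],
    [0,0,0]
  ]
}}

```text
clock: 4.15
tool_pos: [0.438, 0.2861, 0.2082]
eef_rot: [0.078, 0.997, 0.0, 0.001]
contact_force: [0.5, -0.6, -7.5]
opening: 0.783
finger_force: 40.0
```

```bash
cat > plates.py <<'E'
from h import *
from fit import *
def rectfit(q,w,l,x0):
    "known-size rectangle (w along x', l along y'): soft coverage fit by matching edges"
    def f(p):
        c,s=np.cos(p[2]),np.sin(p[2]);d=q-p[:2];X=d@[c,s];Y=d@[-s,c]
        return np.r_[np.maximum(abs(X)-w/2,0),np.maximum(abs(Y)-l/2,0)]
    from scipy.optimize import minimize
    return minimize(lambda p:np.sum(np.minimum(f(p)*1e3,4.)**2),x0,method='Nelder-Mead',options=dict(xatol=1e-5,fatol=1e-3,maxiter=4000)).x
if __name__=='__main__':
  for n in('scene','side'):
    s=load(n);W=cloud(s)
    for nm,c0,d,w,l,a in(('cradle',(.615,-.295),.115,.066,.186,-10),('rest',(.627,.258),.09,.056,.146,-10),('gn',(.655,-.085),.07,.094,.094,-12),('rn',(.433,-.1),.06,.08,.08,0)):
        hit=np.nan_to_num(W,nan=9);k=(np.hypot(hit[...,0]-c0[0],hit[...,1]-c0[1])<d)&(hit[...,2]<.018)&(hit[...,2]>-.01)
        h=cv2.cvtColor(s['img'],cv2.COLOR_RGB2HSV).astype(int);k&=(h[...,1]<50)&(h[...,2]>140)
        k=cv2.morphologyEx(k.astype(np.uint8),cv2.MORPH_OPEN,np.ones((2,2)))>0
        v,u=np.nonzero(k);K=s['mtx'];R=s['R'];dd=np.c_[(u-K[0,2])/K[0,0],(v-K[1,2])/K[1,1],np.ones(len(u))]@R;o=-R.T@s['t']
        q=(o+dd*((.008-o[2])/dd[:,2:]))[:,:2]
        (cx,cy),(ww,hh),aa=cv2.minAreaRect((q*1000).astype(np.float32))
        x=rectfit(q,w,l,[*c0,np.radians(a)])
        print(n,nm,len(q),'minrect',round(cx,1),round(cy,1),round(ww,1),round(hh,1),round(aa,1),'fit',x[:2].round(4),np.degrees(x[2]).round(2))
E
python3 plates.py; python3 -c "
from h import *
go(.615,-.295,.2,-10)"
```

```text
scene cradle 645 minrect 617.1 -302.8 176.8 68.2 81.7 fit [ 0.6177 -0.2985] -8.13
scene rest 202 minrect 627.9 247.0 130.8 56.2 81.0 fit [0.6286 0.2513] -9.03
scene gn 117 minrect 654.9 -90.0 93.0 95.1 76.3 fit [ 0.6546 -0.09  ] -13.45
scene rn 204 minrect 434.0 -104.9 80.6 81.6 89.3 fit [ 0.4334 -0.1049] -0.61
side cradle 1032 minrect 616.5 -299.8 188.2 69.1 81.8 fit [ 0.6163 -0.3003] -8.39
side rest 243 minrect 627.7 250.2 149.2 59.3 80.5 fit [0.6271 0.25  ] -9.84
side gn 199 minrect 652.9 -91.9 96.2 96.7 75.1 fit [ 0.6526 -0.092 ] -15.0
side rn 302 minrect 433.5 -104.5 86.5 83.7 88.7 fit [ 0.4332 -0.107 ] -1.53
t 4.15 pos [0.438  0.2861 0.2082] yaw -9.0 shift tool [-0.2657 -0.5463  0.008 ] turn z 0.0175 rotvec [0.001  0.001  0.0175]
```

Emit:
{"method": "servo_tool", "body": {
  "translation": [
    [-0.013,-0.019,0],
    [-0.027,-0.038,0],
    [-0.027,-0.038,0],
    [-0.027,-0.038,0],
    [-0.027,-0.038,0],
    [-0.027,-0.038,0],
    [-0.027,-0.038,0],
    [-0.025,-0.038,0],
    [-0.013,-0.02,0],
    [0,0,0]
  ],
  "turn": [
    [0,0,0],
    [0,0,0],
    [0,0,0],
    [0,0,0],
    [0,0,0],
    [0,0,0],
    [0,0,0],
    [0,0,0],
    [0,0,0],
    [0,0,0]
  ]
}}

```text
clock: 5.4
tool_pos: [0.5996, -0.052, 0.2051]
eef_rot: [0.081, 0.997, -0.001, -0.002]
contact_force: [-0.2, 0.8, -7.8]
opening: 0.78
finger_force: 40.0
```

Emit:
{"method": "servo_tool", "body": {
  "translation": [
    [0,0,0],
    [0,0,0]
  ],
  "turn": [
    [0,0,0],
    [0,0,0]
  ]
}}

```text
clock: 5.65
tool_pos: [0.5998, -0.0464, 0.2069]
eef_rot: [0.077, 0.997, 0.0, -0.001]
contact_force: [-0.2, -0.3, -7.4]
opening: 0.781
finger_force: 40.0
```

```bash
python3 -c "
from h import *
snap('wrist','w2.png');go(.617,-.2995,.2,-8.3)"
```

```text
t 5.7 pos [ 0.6    -0.0467  0.2071] yaw -8.85 shift tool [-0.0557 -0.2472  0.0069] turn z -0.0096 rotvec [ 0.0006 -0.0012 -0.0096]
```

View pics/w2.png

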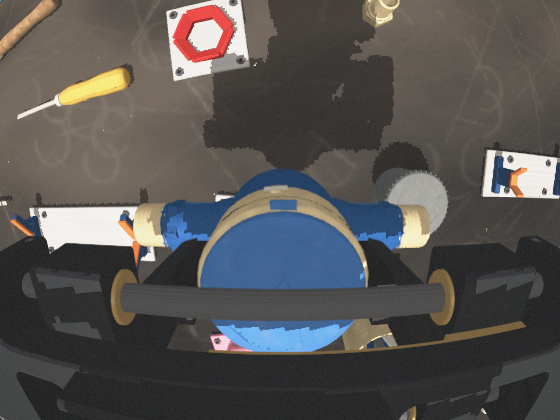

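Wrist view shows the held meter across the middle with pipe ends at (150,228) and (416,226), the cradle partly visible at (30-150,205-260), the red nest at (205,37) and the yellow driver at (80,93). I'll step forward so the cradle clears the gripper.

Emit:
{"method": "servo_tool", "body": {
  "translation": [
    [-0.02,-0.014,0],
    [-0.03,-0.02,0],
    [-0.018,-0.01,0],
    [0,0,0],
    [0,0,0]
  ],
  "turn": [
    [0,0,0],
    [0,0,0],
    [0,0,0],
    [0,0,0],
    [0,0,0]
  ]
}}

```text
clock: 6.32
tool_pos: [0.66, -0.1008, 0.207]
eef_rot: [0.078, 0.997, 0.001, -0.001]
contact_force: [0.2, 0.7, -7.8]
opening: 0.78
finger_force: 40.0
```

```bash
python3 -c "
from h import *
snap('wrist','w3.png');go(.617,-.2995,.2,-8.3)"
```

```text
t 6.38 pos [ 0.66   -0.1007  0.2072] yaw -8.87 shift tool [ 0.0118 -0.2031  0.007 ] turn z -0.01 rotvec [ 0.0009 -0.0017 -0.01  ]
```

View pics/w3.png

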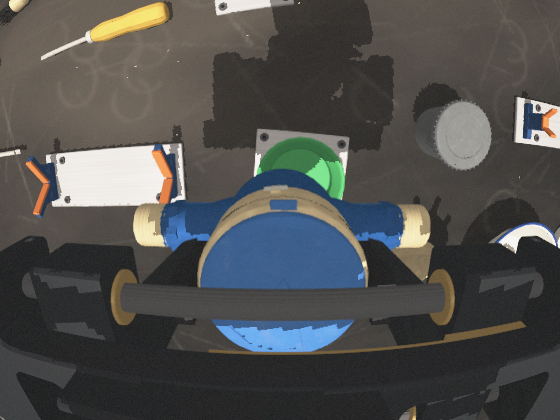

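Wrist view: the cradle is fully visible, plate (50-183,143-207) with V heads at (40,185) and (165,175). The yellow driver is at (110,30), the green nest at (300,170), the cup at (463,135) and the rest at (537,122). I'll fit all of them.

```bash
cp wrist.npz w3.npz; cat > wfit.py <<'E'
from h import *
from fit import *
from plates import rectfit
def plate(s,box,w,l,x0,zt=.008):
    h=cv2.cvtColor(s['img'],cv2.COLOR_RGB2HSV).astype(int);k=(h[...,1]<40)&(h[...,2]>150)
    b=np.zeros_like(k);b[box[1]:box[3],box[0]:box[2]]=1
    v,u=np.nonzero(k&b);q=at_z(s,np.c_[u,v],zt)[:,:2]
    x=rectfit(q,w,l,x0);(cx,cy),(ww,hh),aa=cv2.minAreaRect((q*1000).astype(np.float32))
    print('plate',len(q),x[:2].round(4),np.degrees(x[2]).round(2),'minrect',round(cx,1),round(cy,1),round(ww,1),round(hh,1),round(aa,1))
def held_pipe(s,tcp,drop=.062,R=.0143):
    W=wcloud(s);m=np.isfinite(W[...,0]);P=W[m];C=s['img'][m];h=hsv(C)
    k=(h[:,0]>12)&(h[:,0]<32)&(abs(P[:,2]-(tcp[2]-drop))<.02)&(np.hypot(P[:,0]-tcp[0],P[:,1]-tcp[1])<.11);out=[]
    for sg in(1,-1):
        q=P[k&(sg*(P[:,1]-tcp[1])>.07)]
        f=lambda p:np.hypot(q[:,0]-p[0]-0.157*(q[:,1]-q[:,1].mean()),q[:,2]-p[1])-R
        o=least_squares(f,[tcp[0],tcp[2]-drop],loss='soft_l1',f_scale=.001);out.append([o.x[0],q[:,1].mean(),o.x[1]]);print('end',sg,len(q),'y',q[:,1].min().round(4),q[:,1].max().round(4),'x,z',o.x.round(4),np.median(abs(o.fun)).round(4))
    a,b=np.array(out);d=a-b;print('pipe yaw',np.degrees(np.arctan2(-d[0],d[1])).round(2),'tilt',np.degrees(np.arcsin(d[2]/np.linalg.norm(d))).round(2),'x at tcp y',(b+d*(tcp[1]-b[1])/d[1]).round(4))
E
python3 - <<'E'
from wfit import *
s=load('w3');W=wcloud(s)
plate(s,(40,130,190,215),.066,.186,[.617,-.2995,-.145])
plate(s,(250,120,360,215),.094,.094,[.6536,-.091,-.25])
held_pipe(s,np.array([.66,-.1007,.2072]))
m=np.isfinite(W[...,0]);P=W[m];C=s['img'][m];h=hsv(C)
p,_=near(P,C,(.625,.076),.06,.056,.07);q=p[p[:,2]>.062];print('cuptop',cv2.minEnclosingCircle((q[:,:2]*1000).astype(np.float32)),q[:,2].mean());print(circ(p[p[:,2]<.062],.0325,(.625,.076)))
# V heads orange points
k=(h[:,0]<15)&(h[:,1]>150)&(P[:,2]>.02)&(np.hypot(P[:,0]-.617,P[:,1]+.3)<.12);q=P[k]
for sg in(1,-1):
    a=q[sg*(q[:,1]+.3)>0];print('V',sg,len(a),a.min(0).round(4),a.max(0).round(4))
E
```

```text
plate 6064 [ 0.6184 -0.2926] -8.15 minrect 618.4 -292.7 185.1 66.0 81.8
plate 441 [ 0.6487 -0.0806] -14.77 minrect 642.0 -78.9 93.7 62.3 75.7
end 1 1133 y -0.0301 -0.0081 x,z [0.6714 0.1433] 0.0004
end -1 1139 y -0.193 -0.1707 x,z [0.6448 0.1438] 0.0004
pipe yaw -9.28 tilt -0.14 x at tcp y [ 0.6581 -0.1007  0.1435]
cuptop ((625.7199096679688, 74.85383605957031), 33.775856018066406) 0.06456333484563856
(array([0.6258, 0.0752]), 204, np.float64(0.0004))
V 1 458 [ 0.6    -0.2197  0.025 ] [ 0.6507 -0.2034  0.0547]
V -1 366 [ 0.5768 -0.382   0.0246] [ 0.6362 -0.3641  0.0536]
```

```bash
python3 - <<'E'
from fit import *
for n in('scene','side'):
    s=load(n);W=cloud(s);m=np.isfinite(W[...,0]);P=W[m];C=s['img'][m];h=hsv(C)
    k=(P[:,2]>.025)&(P[:,2]<.07)&(np.hypot(P[:,0]-.617,P[:,1]+.297)<.13);q=P[k]
    for sg in(1,-1):
        a=q[sg*(q[:,1]+.3)>0];print(n,'V',sg,len(a),a.min(0).round(4),a.max(0).round(4),a.mean(0).round(4))
E
python3 - <<'E'
import sys;sys.path.insert(0,'.')
import os;os.chdir('.')
from h import *
out=[]
for n in('scene','side'):
    s=load(n);K,R,t=s['mtx'],s['R'],s['t']
    pr=lambda X:((lambda c:(c[:,:2]/c[:,2:])@np.diag([K[0,0],K[1,1]])+K[:2,2])(X@R.T+t))
    c=pr(np.array([[.618,-.295,.01]]))[0];im=s['img'][...,::-1].copy();F=6
    x0,y0=int(c[0])-48,int(c[1])-48;im=cv2.resize(im[y0:y0+96,x0:x0+96],None,fx=4,fy=4,interpolation=2)
    for (cx,cy,a),col in(((.6184,-.2926,-8.15),(0,255,0)),((.6168,-.2997,-8.3),(255,0,255))):
        a=np.radians(a);Rz=np.array([[np.cos(a),-np.sin(a)],[np.sin(a),np.cos(a)]])
        q=np.array([[-.033,-.093],[.033,-.093],[.033,.093],[-.033,.093]])@Rz.T+[cx,cy]
        uv=(pr(np.c_[q,np.full(4,.008)])-[x0,y0]+.5)*4;cv2.polylines(im,[uv.astype(int)],True,col,1)
    out.append(im)
cv2.imwrite('pics/chk.png',np.hstack(out))
E
```

```text
scene V 1 70 [ 0.5941 -0.2237  0.0257] [ 0.6614 -0.2057  0.0611] [ 0.6305 -0.2153  0.0409]
scene V -1 79 [ 0.5739 -0.3858  0.0256] [ 0.6411 -0.3667  0.056 ] [ 0.6076 -0.3767  0.0405]
side V 1 125 [ 0.5926 -0.2225  0.0255] [ 0.6633 -0.2042  0.0558] [ 0.629  -0.2144  0.0388]
side V -1 156 [ 0.5704 -0.3841  0.0251] [ 0.6409 -0.3658  0.0548] [ 0.6054 -0.3763  0.0389]
```

View pics/chk.png

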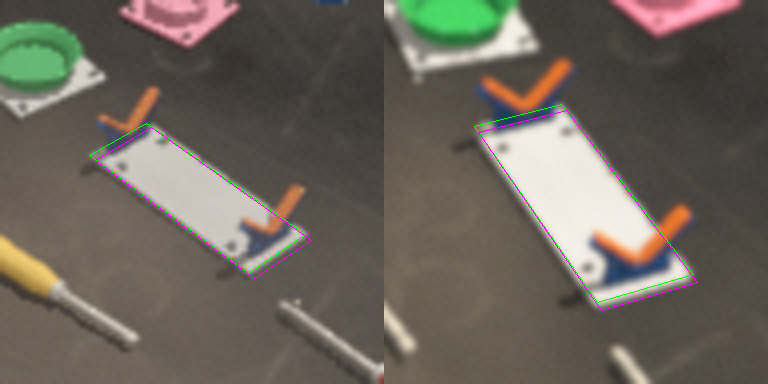

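Green outline (wrist fit) matches the plate in both views. So the cradle is at (0.618,-0.293), yaw -8.2°.

Emit:
{"method": "servo_tool", "body": {
  "translation": [
    [0.001,-0.02,0],
    [0.002,-0.035,0],
    [0.002,-0.04,0],
    [0.002,-0.04,0],
    [0.002,-0.035,0],
    [0.001,-0.02,0],
    [0,-0.006,0],
    [0,0,0.015],
    [0,0,0.02],
    [0,0,0]
  ],
  "turn": [
    [0,0,0],
    [0,0,0],
    [0,0,0],
    [0,0,0],
    [0,0,0],
    [0,0,0],
    [0,0,-0.02],
    [0,0,0],
    [0,0,0],
    [0,0,0]
  ]
}}

```text
clock: 7.62
tool_pos: [0.6187, -0.292, 0.1691]
eef_rot: [0.067, 0.998, 0.001, -0.003]
contact_force: [-0.5, 0.4, -8.0]
opening: 0.781
finger_force: 40.0
```

Emit:
{"method": "servo_tool", "body": {
  "translation": [
    [0,0,0],
    [0,0,0],
    [0,0,0]
  ],
  "turn": [
    [0,0,0],
    [0,0,0],
    [0,0,0]
  ]
}}

```text
clock: 8.0
tool_pos: [0.6208, -0.2944, 0.173]
eef_rot: [0.068, 0.998, -0.0, 0.001]
contact_force: [-0.0, 0.6, -7.3]
opening: 0.781
finger_force: 40.0
```

```bash
python3 - <<'E'
from wfit import *
s=snap('wrist');go(.6203,-.2932,.13,-7.8);tcp=r.get_state()['tool_pos'];held_pipe(s,tcp)
W=wcloud(s);m=np.isfinite(W[...,0]);P=W[m];C=s['img'][m];h=hsv(C)
k=(h[:,0]<15)&(h[:,1]>150)&(P[:,2]>.02)&(P[:,2]<.07)&(np.hypot(P[:,0]-.617,P[:,1]+.3)<.13);q=P[k]
for sg in(1,-1):
    a=q[sg*(q[:,1]+.3)>0];print('V',sg,len(a),a.min(0).round(4) if len(a) else '',a.max(0).round(4) if len(a) else '')
h=cv2.cvtColor(s['img'],cv2.COLOR_RGB2HSV).astype(int);kk=(h[...,1]<40)&(h[...,2]>150);print(kk[100:240].sum())
E
```

```text
t 8.05 pos [ 0.6207 -0.2944  0.1729] yaw -7.84 shift tool [0.0006 0.0012 0.0429] turn z -0.0007 rotvec [-0.0001  0.0009 -0.0007]
end 1 1128 y -0.2244 -0.2017 x,z [0.6309 0.1092] 0.0004
end -1 1140 y -0.3871 -0.3649 x,z [0.6073 0.1098] 0.0004
pipe yaw -8.24 tilt -0.22 x at tcp y [ 0.619  -0.2944  0.1095]
V 1 306 [ 0.5992 -0.2177  0.0249] [ 0.6355 -0.2041  0.0545]
V -1 300 [ 0.5762 -0.3792  0.0256] [ 0.6129 -0.3655  0.0541]
9205
```

Emit:
{"method": "servo_tool", "body": {
  "translation": [
    [0.001,0.002,0.01],
    [0,0,0.015],
    [0,0,0.015],
    [0,0,0.01],
    [0,0,0.006],
    [0,0,0.003],
    [0,0,0.002],
    [0,0,0],
    [0,0,0]
  ],
  "turn": [
    [0,0,0],
    [0,0,0],
    [0,0,0],
    [0,0,0],
    [0,0,0],
    [0,0,0],
    [0,0,0],
    [0,0,0],
    [0,0,0]
  ]
}}

```text
clock: 9.18
tool_pos: [0.6199, -0.2923, 0.1118]
eef_rot: [0.068, 0.998, -0.0, 0.0]
contact_force: [-0.2, -0.0, -7.0]
opening: 0.779
finger_force: 40.0
```

Emit:
{"method": "servo_tool", "body": {
  "translation": [
    [0,0,0.001],
    [0,0,0.001],
    [0,0,0.001],
    [0,0,0]
  ],
  "turn": [
    [0,0,0],
    [0,0,0],
    [0,0,0],
    [0,0,0]
  ]
}}

```text
clock: 9.68
tool_pos: [0.6201, -0.2923, 0.1088]
eef_rot: [0.068, 0.998, -0.0, 0.0]
contact_force: [1.1, -0.4, -4.5]
opening: 0.782
finger_force: 40.0
```

Contact is just starting (load easing), so I'll go a little lower.

Emit:
{"method": "servo_tool", "body": {
  "translation": [
    [0,0,0.001],
    [0,0,0]
  ],
  "turn": [
    [0,0,0],
    [0,0,0]
  ]
}}

```text
clock: 9.93
tool_pos: [0.6203, -0.2924, 0.1086]
eef_rot: [0.068, 0.998, -0.0, 0.001]
contact_force: [-0.7, -0.4, 3.9]
opening: 0.778
finger_force: 40.0
```

Emit:
{"method": "servo_tool", "body": {
  "translation": [
    [0,0,0.0005],
    [0,0,0]
  ],
  "turn": [
    [0,0,0],
    [0,0,0]
  ]
}}

```text
clock: 10.18
tool_pos: [0.6204, -0.2924, 0.1084]
eef_rot: [0.068, 0.998, -0.0, 0.001]
contact_force: [-1.6, -1.2, 7.7]
opening: 0.778
finger_force: 40.0
```

Emit:
{"method": "servo_tool", "body": {
  "translation": [
    [0,0,0],
    [0,0,0],
    [0,0,0],
    [0,0,-0.01],
    [0,0,-0.03],
    [0,0,-0.04],
    [0,0,-0.04],
    [0,0,-0.02],
    [0,0,0]
  ],
  "turn": [
    [0,0,0],
    [0,0,0],
    [0,0,0],
    [0,0,0],
    [0,0,0],
    [0,0,0],
    [0,0,0],
    [0,0,0],
    [0,0,0]
  ],
  "grip": 1
}}

```text
clock: 11.3
tool_pos: [0.6208, -0.2925, 0.2493]
eef_rot: [0.068, 0.998, -0.001, 0.002]
contact_force: [-0.0, 0.4, -0.2]
opening: 1.001
finger_force: 0.0
```

```bash
python3 - <<'E'
from wfit import *
s=snap('wrist','w4.png');go(.6258,.0755,.25,-8);st=r.get_state()
held_pipe(s,np.array([.619,-.2925,.1085]))
W=wcloud(s);m=np.isfinite(W[...,0]);P=W[m];C=s['img'][m]
p,c=near(P,C,(.618,-.2925),.09,.085,.120);print('collar',circ(p,.0348,(.618,-.2925)))
E
```

```text
t 11.35 pos [ 0.6199 -0.2923  0.2475] yaw -7.84 shift tool [ 0.0443  0.3651 -0.0026] turn z 0.0028 rotvec [-0.0003  0.0013  0.0028]
end 1 702 y -0.2209 -0.1991 x,z [0.6302 0.0453] 0.0007
end -1 703 y -0.3845 -0.3627 x,z [0.6069 0.045 ] 0.0007
pipe yaw -8.15 tilt 0.1 x at tcp y [ 0.6185 -0.2925  0.0451]
collar (array([ 0.6182, -0.292 ]), 188, np.float64(0.0002))
```

View pics/w4.png

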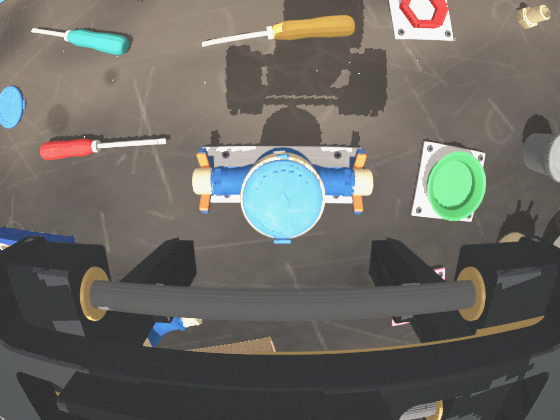

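Wrist view shows the meter lying in both V heads at (283,190), level and centred (pipe axis 45 mm up). The red driver at (100,147) hasn't moved. On to the cup.

Emit:
{"method": "servo_tool", "body": {
  "translation": [
    [0.003,0.025,0],
    [0.005,0.042,0],
    [0.005,0.042,0],
    [0.005,0.042,0],
    [0.005,0.042,0],
    [0.005,0.042,0],
    [0.005,0.042,0],
    [0.005,0.042,0],
    [0.004,0.03,0],
    [0.002,0.016,0]
  ],
  "turn": [
    [0,0,0],
    [0,0,0],
    [0,0,0],
    [0,0,0],
    [0,0,0],
    [0,0,0],
    [0,0,0],
    [0,0,0],
    [0,0,0],
    [0,0,0]
  ]
}}

```text
clock: 12.6
tool_pos: [0.6249, 0.0774, 0.2456]
eef_rot: [0.067, 0.998, 0.0, -0.001]
contact_force: [0.4, -0.2, -0.2]
opening: 1.002
finger_force: 0.0
```

Emit:
{"method": "servo_tool", "body": {
  "translation": [
    [0,0,0],
    [0,0,0],
    [0,0,0]
  ],
  "turn": [
    [0,0,0],
    [0,0,0],
    [0,0,0]
  ]
}}

```text
clock: 12.98
tool_pos: [0.626, 0.0733, 0.2467]
eef_rot: [0.07, 0.998, -0.001, -0.0]
contact_force: [-0.4, 0.2, -0.8]
opening: 0.999
finger_force: 0.0
```

```bash
cp wrist.npz w4.npz; cat > nest.py <<'E'
from wfit import *
def ring(s,c0,hue,zt,Rmax=.06):
    "centre of a coloured ring: outline pixels of its mask put at rim height"
    W=np.nan_to_num(wcloud(s),nan=9);h=cv2.cvtColor(s['img'],cv2.COLOR_RGB2HSV).astype(int)
    k=((h[...,0]-hue+90)%180-90);k=(abs(k)<12)&(h[...,1]>90)&(np.hypot(W[...,0]-c0[0],W[...,1]-c0[1])<Rmax)
    k=cv2.morphologyEx(k.astype(np.uint8),cv2.MORPH_CLOSE,np.ones((5,5)))
    cn=max(cv2.findContours(k,cv2.RETR_EXTERNAL,cv2.CHAIN_APPROX_NONE)[0],key=cv2.contourArea)[:,0]
    q=at_z(s,cn,zt);Q=(q[:,:2]*1000).astype(np.float32)
    m=(W[...,2]>zt-.004)&(W[...,2]<zt+.004)&(k>0);p=W[m]
    f=lambda x:np.hypot(p[:,0]-x[0],p[:,1]-x[1])-x[2]
    o=least_squares(f,[*c0,.035],loss='soft_l1',f_scale=.002).x
    print('outline ellipse',np.round(cv2.fitEllipse(Q),1) if 0 else [np.round(v,1) for v in cv2.fitEllipse(Q)],'rim 3d circle',len(p),o.round(4),'bbox mid',((p.min(0)+p.max(0))/2).round(4))
E
python3 - <<'E'
from nest import *
s=snap('wrist');
W=wcloud(s);m=np.isfinite(W[...,0]);P=W[m];C=s['img'][m]
p,_=near(P,C,(.625,.076),.06,.05,.07);q=p[p[:,2]>.062];print('cuptop',cv2.minEnclosingCircle((q[:,:2]*1000).astype(np.float32)),q[:,2].mean());print(circ(p[p[:,2]<.062],.0325,(.625,.076)))
for n in('w4','wrist'): ring(load(n),(.655,-.083),65,.028)
go(.6258,.0752,.054,-8)
E
```

```text
cuptop ((625.5488891601562, 75.64269256591797), 33.37315368652344) 0.0642764986038712
(array([0.626 , 0.0758]), 78, np.float64(0.0005))
outline ellipse [array([654.4, -82.2]), array([83.7, 86. ]), np.float64(141.0)] rim 3d circle 1015 [ 0.6543 -0.0829  0.0392] bbox mid [ 0.6549 -0.082   0.0272]
outline ellipse [array([650.7, -83.1]), array([73.8, 88.1]), np.float64(15.3)] rim 3d circle 818 [ 0.6548 -0.0816  0.0395] bbox mid [ 0.6517 -0.0819  0.0269]
t 13.03 pos [0.626  0.0737 0.2468] yaw -7.96 shift tool [0.0005 0.0016 0.1928] turn z 0.0006 rotvec [-0.0008  0.0001  0.0006]
```

Emit:
{"method": "servo_tool", "body": {
  "translation": [
    [0,0.002,0.02],
    [0,0,0.035],
    [0,0,0.04],
    [0,0,0.04],
    [0,0,0.03],
    [0,0,0.018],
    [0,0,0.009],
    [0,0,0],
    [0,0,0]
  ],
  "turn": [
    [0,0,0],
    [0,0,0],
    [0,0,0],
    [0,0,0],
    [0,0,0],
    [0,0,0],
    [0,0,0],
    [0,0,0],
    [0,0,0]
  ]
}}

```text
clock: 14.15
tool_pos: [0.6269, 0.0775, 0.056]
eef_rot: [0.068, 0.998, 0.0, 0.001]
contact_force: [-0.4, -0.1, -0.8]
opening: 1.001
finger_force: 0.0
```

Emit:
{"method": "servo_tool", "body": {
  "translation": [
    [0,0,0],
    [0,0,0],
    [0,0,0],
    [0,0,0],
    [0,0,0]
  ],
  "turn": [
    [0,0,0],
    [0,0,0],
    [0,0,0],
    [0,0,0],
    [0,0,0]
  ],
  "grip": 0,
  "grip_force": 20
}}

```text
clock: 14.78
tool_pos: [0.6264, 0.077, 0.0552]
eef_rot: [0.068, 0.998, -0.0, 0.0]
contact_force: [0.1, -1.8, 4.6]
opening: 0.713
finger_force: 19.4
```

```bash
python3 -c "
from h import *
go(.626,.0756,.054,-8)"
```

```text
t 14.78 pos [0.6264 0.077  0.0552] yaw -7.85 shift tool [ 0.0002 -0.0014  0.0012] turn z 0.0026 rotvec [-0.0003  0.0006  0.0026]
```

Emit:
{"method": "servo_tool", "body": {
  "translation": [
    [0,0,-0.01],
    [0,0,-0.025],
    [0,0,-0.025],
    [0,0,0],
    [-0.008,-0.024,0],
    [-0.013,-0.04,0],
    [-0.013,-0.04,0],
    [-0.01,-0.032,0],
    [-0.006,-0.018,0],
    [0,0,0]
  ],
  "turn": [
    [0,0,0],
    [0,0,0],
    [0,0,0],
    [0,0,0],
    [0,0,0],
    [0,0,0],
    [0,0,0],
    [0,0,0],
    [0,0,0],
    [0,0,0]
  ]
}}

```text
clock: 16.02
tool_pos: [0.6543, -0.0832, 0.114]
eef_rot: [0.069, 0.998, -0.0, -0.001]
contact_force: [-0.8, 1.1, -1.9]
opening: 0.713
finger_force: 19.9
```

Emit:
{"method": "servo_tool", "body": {
  "translation": [
    [0,0,0],
    [0,0,0],
    [0,0,0]
  ],
  "turn": [
    [0,0,0],
    [0,0,0],
    [0,0,0]
  ]
}}

```text
clock: 16.4
tool_pos: [0.6547, -0.0806, 0.115]
eef_rot: [0.067, 0.998, 0.0, -0.0]
contact_force: [-0.3, -0.1, -0.5]
opening: 0.711
finger_force: 19.9
```

```bash
python3 - <<'E'
from nest import *
s=snap('wrist','w5.png');go(.6549,-.0822,.066,-8);t=r.get_state()['tool_pos']
W=wcloud(s);m=np.isfinite(W[...,0]);P=W[m];C=s['img'][m]
p,_=near(P,C,t[:2],.045,t[2]-.004,t[2]+.02);q=p;print(q[:,2].max(),len(q))
p,_=near(P,C,t[:2],.05,t[2]+.001,t[2]+.009);p=p[p[:,0]<t[0]];k=abs(p[:,1]-t[1])<.022;print(circ(p[k],.0325,t[:2]))
E
```

```text
t 16.45 pos [ 0.6547 -0.081   0.115 ] yaw -7.76 shift tool [-0.0003 -0.0011  0.049 ] turn z 0.0042 rotvec [0.0004 0.     0.0042]
0.13495300882179456 14172
(array([ 0.6549, -0.0986]), 2549, np.float64(0.0063))
```

View pics/w5.png

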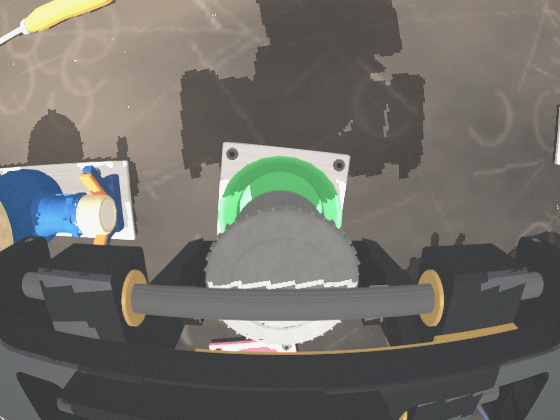

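Wrist view: the cup (282,275) is held upright over the green dish (280,200), aligned sideways.

Emit:
{"method": "servo_tool", "body": {
  "translation": [
    [0,-0.001,0.01],
    [0,0,0.015],
    [0,0,0.01],
    [0,0,0.006],
    [0,0,0.004],
    [0,0,0.002],
    [0,0,0],
    [0,0,0]
  ],
  "turn": [
    [0,0,0],
    [0,0,0],
    [0,0,0],
    [0,0,0],
    [0,0,0],
    [0,0,0],
    [0,0,0],
    [0,0,0]
  ]
}}

```text
clock: 17.45
tool_pos: [0.6548, -0.083, 0.0682]
eef_rot: [0.068, 0.998, 0.0, 0.0]
contact_force: [0.3, 0.1, -1.4]
opening: 0.71
finger_force: 19.9
```

Emit:
{"method": "servo_tool", "body": {
  "translation": [
    [0,0,0.001],
    [0,0,0.0005],
    [0,0,0]
  ],
  "turn": [
    [0,0,0],
    [0,0,0],
    [0,0,0]
  ]
}}

```text
clock: 17.82
tool_pos: [0.6546, -0.083, 0.0664]
eef_rot: [0.068, 0.998, 0.0, 0.0]
contact_force: [-0.3, -0.1, -0.2]
opening: 0.71
finger_force: 19.8
```

Emit:
{"method": "servo_tool", "body": {
  "translation": [
    [0,0,0.001],
    [0,0,0]
  ],
  "turn": [
    [0,0,0],
    [0,0,0]
  ]
}}

```text
clock: 18.08
tool_pos: [0.6552, -0.0831, 0.0663]
eef_rot: [0.068, 0.998, -0.0, 0.001]
contact_force: [-1.2, 0.5, 5.3]
opening: 0.711
finger_force: 19.4
```

Emit:
{"method": "servo_tool", "body": {
  "translation": [
    [0,0,0.0005],
    [0,0,0]
  ],
  "turn": [
    [0,0,0],
    [0,0,0]
  ]
}}

```text
clock: 18.32
tool_pos: [0.6553, -0.0832, 0.0662]
eef_rot: [0.068, 0.998, -0.0, 0.001]
contact_force: [-2.3, 0.2, 8.7]
opening: 0.707
finger_force: 19.1
```

Emit:
{"method": "servo_tool", "body": {
  "translation": [
    [0,0,0],
    [0,0,0],
    [0,0,0],
    [0,0,-0.01],
    [0,0,-0.03],
    [0,0,-0.04],
    [0,0,-0.04],
    [0,0,-0.02],
    [0,0,0]
  ],
  "turn": [
    [0,0,0],
    [0,0,0],
    [0,0,0],
    [0,0,0],
    [0,0,0],
    [0,0,0],
    [0,0,0],
    [0,0,0],
    [0,0,0]
  ],
  "grip": 1
}}

```text
clock: 19.45
tool_pos: [0.6557, -0.083, 0.2072]
eef_rot: [0.068, 0.998, 0.0, 0.002]
contact_force: [0.8, 0.4, 0.2]
opening: 1.003
finger_force: 0.0
```

```bash
python3 - <<'E'
from nest import *
s=snap('wrist')
W=wcloud(s);m=np.isfinite(W[...,0]);P=W[m];C=s['img'][m]
p,_=near(P,C,(.655,-.082),.06,.06,.09);q=p[p[:,2]>.073];print('cuptop',cv2.minEnclosingCircle((q[:,:2]*1000).astype(np.float32)),q[:,2].mean());print(circ(p[p[:,2]<.073],.0325,(.655,-.082)))
q=q[q[:,2]>.0745];A=np.c_[q[:,:2],np.ones(len(q))];print('tilt',np.linalg.lstsq(A,q[:,2],rcond=None)[0].round(3))
ring(s,(.655,-.083),65,.028)
p,_=near(P,C,(.43,.078),.03,.028,.047);print('union',circ(p,.010,(.43,.078)) if len(p) else '')
go(.43,.0784,.25,-8)
E
```

```text
cuptop ((654.105712890625, -84.5927505493164), 33.52286911010742) 0.07523307210574603
(array([ 0.6543, -0.0845]), 133, np.float64(0.0003))
tilt [-0.     0.001  0.076]
outline ellipse [array([660. , -84.6]), array([79.1, 90.4]), np.float64(69.3)] rim 3d circle 883 [ 0.6541 -0.0821  0.0388] bbox mid [ 0.6456 -0.0823  0.0271]
union 
t 19.5 pos [ 0.6547 -0.0831  0.2055] yaw -7.84 shift tool [ 0.2446  0.1293 -0.0448] turn z 0.0028 rotvec [0.0001 0.0012 0.0028]
```

Emit:
{"method": "servo_tool", "body": {
  "translation": [
    [0.015,0.008,-0.01],
    [0.033,0.017,0],
    [0.037,0.02,0],
    [0.037,0.02,0],
    [0.037,0.02,0],
    [0.037,0.02,0],
    [0.033,0.016,0],
    [0.015,0.008,0],
    [0,0,0],
    [0,0,0]
  ],
  "turn": [
    [0,0,0],
    [0,0,0],
    [0,0,0],
    [0,0,0],
    [0,0,0],
    [0,0,0],
    [0,0,0],
    [0,0,0],
    [0,0,0],
    [0,0,0]
  ]
}}

```text
clock: 20.75
tool_pos: [0.4318, 0.0774, 0.2147]
eef_rot: [0.069, 0.998, 0.0, 0.0]
contact_force: [-0.0, -0.3, -0.2]
opening: 1.002
finger_force: 0.0
```

Emit:
{"method": "servo_tool", "body": {
  "translation": [
    [0,0,0],
    [0,0,0]
  ],
  "turn": [
    [0,0,0],
    [0,0,0]
  ]
}}

```text
clock: 21.0
tool_pos: [0.431, 0.0776, 0.2148]
eef_rot: [0.069, 0.998, 0.0, 0.0]
contact_force: [0.3, -0.2, 0.4]
opening: 1.003
finger_force: 0.0
```

```bash
python3 - <<'E'
from nest import *
s=snap('wrist','w6.png')
W=wcloud(s);m=np.isfinite(W[...,0]);P=W[m];C=s['img'][m]
p,_=near(P,C,(.43,.078),.03,.028,.047);print('union',circ(p,.010,(.43,.078)) if len(p) else '')
p,_=near(P,C,(.43,.078),.03,.0475,.06);print('top',p.mean(0).round(4),cv2.minEnclosingCircle((p[:,:2]*1000).astype(np.float32)))
ring(s,(.434,-.1),0,.025,.05)
plate(s,(60,60,250,260),.08,.08,[.434,-.1,-.03])
go(.43,.0784,.04,-8)
E
```

```text
union (array([0.4297, 0.0792]), 150, np.float64(0.0006))
top [0.4301 0.0791 0.0491] ((430.6888427734375, 78.95362091064453), 10.40212345123291)
outline ellipse [array([432.6, -95.4]), array([56.3, 62.7]), np.float64(19.0)] rim 3d circle 714 [ 0.4334 -0.0974  0.026 ] bbox mid [ 0.4336 -0.0984  0.0242]
plate 3982 [ 0.4308 -0.096 ] 14.42 minrect 381.9 -96.8 267.8 207.7 57.3
t 21.05 pos [0.4309 0.0777 0.2148] yaw -7.9 shift tool [0.001  0.0006 0.1748] turn z 0.0018 rotvec [0.0001 0.0002 0.0018]
```

View pics/w6.png

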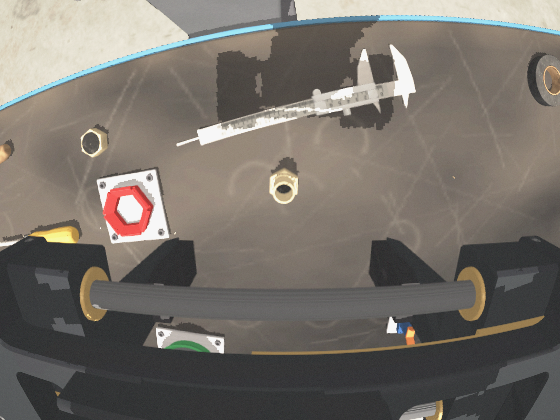

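Wrist view: union at (284,188), right below the gripper. Red nest at (130,207), and a loose nut at (93,142) that I'll leave alone.

Emit:
{"method": "servo_tool", "body": {
  "translation": [
    [0.001,0.001,0.02],
    [0,0,0.035],
    [0,0,0.04],
    [0,0,0.035],
    [0,0,0.025],
    [0,0,0.013],
    [0,0,0.007],
    [0,0,0],
    [0,0,0]
  ],
  "turn": [
    [0,0,0],
    [0,0,0],
    [0,0,0],
    [0,0,0],
    [0,0,0],
    [0,0,0],
    [0,0,0],
    [0,0,0],
    [0,0,0]
  ]
}}

```text
clock: 22.18
tool_pos: [0.4323, 0.0791, 0.0493]
eef_rot: [0.069, 0.998, -0.001, -0.003]
contact_force: [-0.2, 0.4, -1.0]
opening: 0.995
finger_force: 0.0
```

Emit:
{"method": "servo_tool", "body": {
  "translation": [
    [0,0,0],
    [0,0,0],
    [0,0,0],
    [0,0,0],
    [0,0,0],
    [0,0,0],
    [0,0,0],
    [0,0,0]
  ],
  "turn": [
    [0,0,0],
    [0,0,0],
    [0,0,0],
    [0,0,0],
    [0,0,0],
    [0,0,0],
    [0,0,0],
    [0,0,0]
  ],
  "grip": 0,
  "grip_force": 20
}}

```text
clock: 23.18
tool_pos: [0.432, 0.0791, 0.0491]
eef_rot: [0.068, 0.998, -0.002, -0.003]
contact_force: [-0.5, 0.1, -0.2]
opening: 0.228
finger_force: 20.0
```

```bash
python3 -c "
from h import *
go(.43,.079,.04,-8)"
```

```text
t 23.18 pos [0.432  0.0791 0.0491] yaw -7.83 shift tool [ 0.002  -0.0003  0.0092] turn z 0.0029 rotvec [-0.0035 -0.0058  0.0029]
```

Emit:
{"method": "servo_tool", "body": {
  "translation": [
    [0,0,-0.01],
    [0,0,-0.025],
    [0,0,-0.025],
    [0,0,-0.01],
    [0,0,0],
    [0,0,0]
  ],
  "turn": [
    [0,0,0],
    [0,0,0],
    [0,0,0],
    [0,0,0],
    [0,0,0],
    [0,0,0]
  ]
}}

```text
clock: 23.92
tool_pos: [0.4323, 0.0791, 0.1187]
eef_rot: [0.068, 0.998, -0.002, -0.003]
contact_force: [0.6, -0.5, -1.9]
opening: 0.224
finger_force: 20.0
```

```bash
python3 -c "
from h import *
print(r.get_state()['q'].round(3));go(.4355,-.098,.112,-8)"
```

```text
[ 0.007  0.764 -0.473  2.212  0.968  0.393  0.154]
t 23.93 pos [0.4323 0.0791 0.1187] yaw -7.83 shift tool [-0.0274 -0.175   0.0072] turn z 0.003 rotvec [-0.004  -0.0063  0.003 ]
```

Emit:
{"method": "servo_tool", "body": {
  "translation": [
    [-0.003,-0.017,0],
    [-0.005,-0.033,0],
    [-0.006,-0.038,0],
    [-0.006,-0.038,0],
    [-0.005,-0.033,0],
    [-0.002,-0.016,0],
    [0,0,0],
    [0,0,0],
    [0,0,0]
  ],
  "turn": [
    [0,0,0],
    [0,0,0],
    [0,0,0],
    [0,0,0],
    [0,0,0],
    [0,0,0],
    [0,0,0],
    [0,0,0],
    [0,0,0]
  ]
}}

```text
clock: 25.05
tool_pos: [0.4355, -0.0965, 0.1195]
eef_rot: [0.067, 0.998, -0.001, -0.003]
contact_force: [0.7, 0.6, -1.0]
opening: 0.222
finger_force: 20.0
```

```bash
python3 - <<'E'
from nest import *
s=snap('wrist','w7.png');go(.4353,-.098,.06,-8);t=r.get_state()['tool_pos'];print(r.get_state()['q'].round(3))
ring(s,(.434,-.098),0,.025,.05)
W=wcloud(s);m=np.isfinite(W[...,0]);P=W[m];C=s['img'][m]
p,c=near(P,C,t[:2],.03,t[2]-.05,t[2]-.022);print('nut',len(p),p.min(0).round(4),p.max(0).round(4))
E
```

```text
t 25.1 pos [ 0.4356 -0.0966  0.1196] yaw -7.71 shift tool [-0.0003 -0.0012  0.0596] turn z 0.0051 rotvec [-0.0029 -0.0057  0.0051]
[ 0.433  0.773 -0.518  2.193  0.98   0.433  0.546]
outline ellipse [array([431.5, -98.7]), array([51. , 54.2]), np.float64(2.4)] rim 3d circle 1429 [ 0.433  -0.0987  0.0257] bbox mid [ 0.4292 -0.0989  0.0244]
nut 1471 [ 0.4183 -0.11    0.0712] [ 0.4442 -0.081   0.0976]
```

View pics/w7.png

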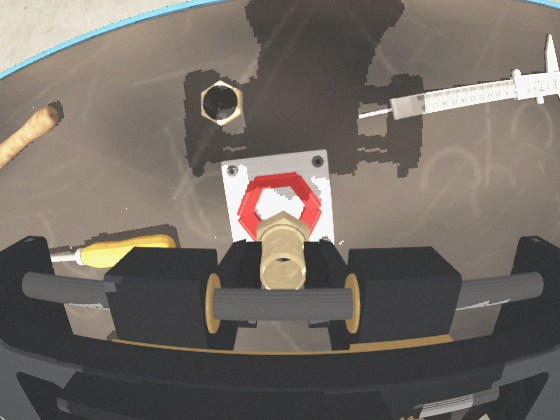

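Wrist view: union nut (284,235) held above the red socket (280,210), a couple of mm off. I'll correct that and lower it.

Emit:
{"method": "servo_tool", "body": {
  "translation": [
    [0,-0.002,0.012],
    [0,0,0.018],
    [0,0,0.014],
    [0,0,0.008],
    [0,0,0.005],
    [0,0,0.003],
    [0,0,0],
    [0,0,0]
  ],
  "turn": [
    [0,0,0],
    [0,0,0],
    [0,0,0],
    [0,0,0],
    [0,0,0],
    [0,0,0],
    [0,0,0],
    [0,0,0]
  ]
}}

```text
clock: 26.1
tool_pos: [0.4348, -0.0997, 0.0598]
eef_rot: [0.068, 0.998, -0.001, -0.003]
contact_force: [-0.6, -0.0, -2.0]
opening: 0.227
finger_force: 20.0
```

Emit:
{"method": "servo_tool", "body": {
  "translation": [
    [0,0,0.001],
    [0,0,0.001],
    [0,0,0]
  ],
  "turn": [
    [0,0,0],
    [0,0,0],
    [0,0,0]
  ]
}}

```text
clock: 26.48
tool_pos: [0.4347, -0.0997, 0.0576]
eef_rot: [0.068, 0.998, -0.001, -0.003]
contact_force: [-0.7, 1.0, -0.7]
opening: 0.228
finger_force: 20.0
```

Emit:
{"method": "servo_tool", "body": {
  "translation": [
    [0,0,0.001],
    [0,0,0]
  ],
  "turn": [
    [0,0,0],
    [0,0,0]
  ]
}}

```text
clock: 26.72
tool_pos: [0.4347, -0.0998, 0.057]
eef_rot: [0.068, 0.998, -0.002, -0.003]
contact_force: [-1.6, 0.5, 5.7]
opening: 0.223
finger_force: 20.0
```

Emit:
{"method": "servo_tool", "body": {
  "translation": [
    [0,0,0.001],
    [0,0,0]
  ],
  "turn": [
    [0,0,0],
    [0,0,0]
  ]
}}

```text
clock: 26.98
tool_pos: [0.4347, -0.0999, 0.0569]
eef_rot: [0.068, 0.998, -0.002, -0.002]
contact_force: [-2.5, 0.9, 17.3]
opening: 0.225
finger_force: 20.0
```

Emit:
{"method": "servo_tool", "body": {
  "translation": [
    [0,0,-0.001],
    [0,0,0],
    [0,0,0],
    [0,0,0],
    [0,0,0],
    [0,0,-0.01],
    [0,0,-0.035],
    [0,0,-0.045],
    [0,0,-0.045],
    [0,0,-0.02]
  ],
  "turn": [
    [0,0,0],
    [0,0,0],
    [0,0,0],
    [0,0,0],
    [0,0,0],
    [0,0,0],
    [0,0,0],
    [0,0,0],
    [0,0,0],
    [0,0,0]
  ],
  "grip": 1
}}

```text
clock: 28.22
tool_pos: [0.4362, -0.0995, 0.2137]
eef_rot: [0.068, 0.998, -0.002, -0.002]
contact_force: [0.2, -0.3, -0.1]
opening: 1.0
finger_force: 0.0
```

Emit:
{"method": "servo_tool", "body": {
  "translation": [
    [0,0,0],
    [0,0,0]
  ],
  "turn": [
    [0,0,0],
    [0,0,0]
  ]
}}

```text
clock: 28.48
tool_pos: [0.435, -0.0997, 0.2108]
eef_rot: [0.068, 0.998, -0.002, -0.004]
contact_force: [0.2, -0.5, 0.3]
opening: 1.0
finger_force: 0.0
```

```bash
python3 - <<'E'
from nest import *
s=snap('wrist');np.savez('w8.npz',**load('wrist'))
W=wcloud(s);m=np.isfinite(W[...,0]);P=W[m];C=s['img'][m];h=hsv(C)
p,_=near(P,C,(.434,-.098),.03,.035,.055);print('union',circ(p,.010,(.434,-.098)))
p,_=near(P,C,(.434,-.098),.02,.055,.07);print('top',p.mean(0).round(4),cv2.minEnclosingCircle((p[:,:2]*1000).astype(np.float32)))
ring(s,(.434,-.098),0,.025,.05)
k=(h[:,0]>15)&(h[:,0]<35)&(h[:,1]>150)&(np.hypot(P[:,0]-.455,P[:,1]+.25)<.12)&(P[:,2]>.004)&(P[:,2]<.035);q=P[k];print('yel',len(q),q.min(0).round(4),q.max(0).round(4),np.polyfit(q[:,1],q[:,0],1).round(4))
go(.455,-.24,.2,0)
E
```

```text
union (array([ 0.4323, -0.0991]), 178, np.float64(0.0005))
top [ 0.433  -0.0993  0.0569] ((433.2906799316406, -99.19245910644531), 10.507221221923828)
outline ellipse [array([432.9, -98.6]), array([57. , 57.4]), np.float64(31.4)] rim 3d circle 1121 [ 0.4333 -0.0985  0.0255] bbox mid [ 0.4336 -0.099   0.0244]
yel 219 [ 0.4428 -0.2757  0.0071] [ 0.4613 -0.1886  0.021 ] [0.0497 0.4571]
t 28.52 pos [ 0.4349 -0.0996  0.2105] yaw -7.82 shift tool [-0.0391 -0.1364  0.0107] turn z -0.1365 rotvec [-0.0031 -0.0082 -0.1365]
```

Union seated and centred (top 57-58 mm up, within 1 mm of the socket). Now over the yellow driver, turning the wrist 82°.

Emit:
{"method": "servo_tool", "body": {
  "translation": [
    [-0.006,-0.022,0],
    [-0.011,-0.042,0],
    [-0.011,-0.042,0],
    [-0.01,-0.034,0],
    [-0.004,-0.014,0],
    [0,0,0],
    [0,0,0],
    [0,0,0],
    [0,0,0],
    [0,0,0]
  ],
  "turn": [
    [0,0,0],
    [0,0,0],
    [0,0,0.1],
    [0,0,0.18],
    [0,0,0.18],
    [0,0,0.18],
    [0,0,0.18],
    [0,0,0.18],
    [0,0,0.18],
    [0,0,0.18]
  ]
}}

```text
clock: 29.78
tool_pos: [0.4481, -0.2578, 0.2105]
eef_rot: [0.682, 0.731, -0.004, -0.003]
contact_force: [0.1, 0.5, -0.0]
opening: 1.001
finger_force: 0.0
```

Emit:
{"method": "servo_tool", "body": {
  "translation": [
    [0,0,0],
    [0,0,0],
    [0,0,0]
  ],
  "turn": [
    [0,0,0.08],
    [0,0,0],
    [0,0,0]
  ]
}}

```text
clock: 30.15
tool_pos: [0.4485, -0.2579, 0.2112]
eef_rot: [0.709, 0.706, -0.003, -0.002]
contact_force: [-0.7, -0.2, 0.4]
opening: 1.002
finger_force: 0.0
```

```bash
python3 - <<'E'
from nest import *
s=snap('wrist','w9.png');np.savez('w9.npz',**load('wrist'))
W=wcloud(s);m=np.isfinite(W[...,0]);P=W[m];C=s['img'][m];h=hsv(C)
k=(h[:,0]>15)&(h[:,0]<35)&(h[:,1]>150)&(np.hypot(P[:,0]-.455,P[:,1]+.25)<.12)&(P[:,2]>.006)&(P[:,2]<.035);q=P[k];print('yel',len(q),q.min(0).round(4),q.max(0).round(4),np.polyfit(q[:,1],q[:,0],1).round(4))
b=np.arange(-.28,-.18,.01)
for y in b:
    w=q[(q[:,1]>=y)&(q[:,1]<y+.01)]
    if len(w):print(round(y+.005,3),len(w),w[:,0].min().round(4),w[:,0].max().round(4),w[:,2].max().round(4))
print(r.get_state()['q'].round(3));go(.455,-.253,.022,-90)
E
```

```text
yel 491 [ 0.4439 -0.2775  0.0145] [ 0.4547 -0.1901  0.0252] [0.0074 0.4501]
-0.275 6 0.4466 0.4477 0.0175
-0.265 8 0.4447 0.4457 0.0183
-0.255 33 0.4457 0.4547 0.0244
-0.245 52 0.4458 0.4537 0.023
-0.235 77 0.4448 0.4537 0.0244
-0.225 63 0.4448 0.4537 0.0247
-0.215 71 0.4439 0.4537 0.025
-0.205 93 0.4439 0.4547 0.0252
-0.195 88 0.444 0.4547 0.0249
[ 0.645  0.633 -0.346  1.927  0.348  0.646  0.074]
t 30.2 pos [ 0.4485 -0.258   0.2114] yaw -90.26 shift tool [0.0054 0.0078 0.1894] turn z -0.0045 rotvec [-0.0071  0.0022 -0.0045]
```

View pics/w9.png

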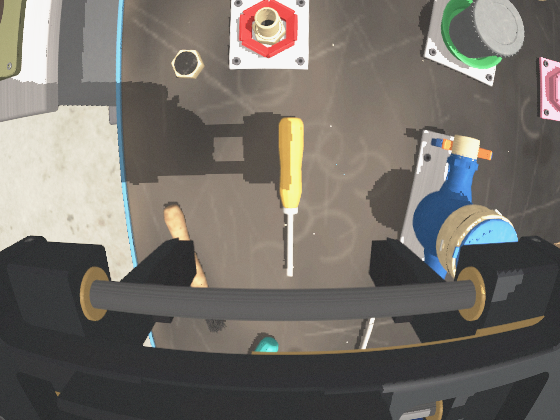

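Wrist view: yellow handle (291,118)-(290,210) with shaft tip at (290,275), lying straight in the picture. The brush (190,260) and the meter (450,220) sit clear on either side of the fingers.

```bash
python3 - <<'E'
from nest import *
s=load('w9');h=cv2.cvtColor(s['img'],cv2.COLOR_RGB2HSV).astype(int)
k=(h[...,0]>15)&(h[...,0]<32)&(h[...,1]>140);k[:,:265]=0;k[:,315:]=0;k[:110]=0;k[216:]=0
v,u=np.nonzero(k);print(k.sum(),u.min(),u.max(),v.min(),v.max())
rows=[(r_,(np.nonzero(k[r_])[0].min()+np.nonzero(k[r_])[0].max())/2) for r_ in range(125,205,5)]
A=at_z(s,[(c,r_) for r_,c in rows],.012);f=np.polyfit(A[:,1],A[:,0],1);print('axis',f.round(4),'yaw',np.degrees(-np.arctan(f[0])).round(2),'x at -.253',np.polyval(f,-.253).round(4))
print('end',at_z(s,[(291,v.min())],.012),'bottom',at_z(s,[(290,v.max())],.012),'tip',at_z(s,[(290,275)],.010))
g=(h[...,1]<60)&(h[...,2]>130);g[:215]=0;g[278:]=0;g[:,280:][:,20:]=0;g[:,:280]=0
rows=[(r_,np.nonzero(g[r_])[0].mean()) for r_ in range(220,272,4) if g[r_].any()];B=at_z(s,[(c,r_) for r_,c in rows],.013);print('shaft',np.polyfit(B[:,1],B[:,0],1).round(4),B[[0,-1]].round(4))
E
```

```text
782 279 291 118 206
axis [0.0333 0.4567] yaw -1.91 x at -.253 0.4483
end [[ 0.45585037 -0.19002647  0.012     ]] bottom [[ 0.45492784 -0.28046975  0.012     ]] tip [[ 0.45532447 -0.36169026  0.01      ]]
shaft [-0.0078  0.453 ] [[ 0.4553 -0.2954  0.013 ]
 [ 0.4557 -0.3514  0.013 ]]
```

Emit:
{"method": "servo_tool", "body": {
  "translation": [
    [0.002,0.007,0.02],
    [0,0,0.035],
    [0,0,0.04],
    [0,0,0.04],
    [0,0,0.03],
    [0,0,0.015],
    [0,0,0.005],
    [0,0,0],
    [0,0,0]
  ],
  "turn": [
    [-0.007,0.002,0],
    [0,0,0],
    [0,0,0],
    [0,0,0],
    [0,0,0],
    [0,0,0],
    [0,0,0],
    [0,0,0],
    [0,0,0]
  ]
}}

```text
clock: 31.32
tool_pos: [0.4563, -0.2567, 0.0278]
eef_rot: [0.709, 0.705, 0.0, 0.001]
contact_force: [1.1, 0.1, 0.1]
opening: 1.001
finger_force: 0.0
```

```bash
python3 -c "
from h import *
go(.4556,-.256,.0225,-90)"
```

```text
t 31.32 pos [ 0.4563 -0.2567  0.0278] yaw -90.35 shift tool [ 0.0007 -0.0008  0.0053] turn z -0.0061 rotvec [ 0.0025  0.0013 -0.0061]
```

Emit:
{"method": "servo_tool", "body": {
  "translation": [
    [0,-0.001,0.003],
    [0,0,0.002],
    [0,0,0],
    [0,0,0]
  ],
  "turn": [
    [0,0,0],
    [0,0,0],
    [0,0,0],
    [0,0,0]
  ]
}}

```text
clock: 31.82
tool_pos: [0.4548, -0.2563, 0.0219]
eef_rot: [0.709, 0.705, 0.0, 0.001]
contact_force: [-0.3, -0.1, 0.1]
opening: 1.0
finger_force: 0.0
```

Emit:
{"method": "servo_tool", "body": {
  "translation": [
    [0,0,0],
    [0,0,0],
    [0,0,0],
    [0,0,0],
    [0,0,0],
    [0,0,0],
    [0,0,0],
    [0,0,0]
  ],
  "turn": [
    [0,0,0],
    [0,0,0],
    [0,0,0],
    [0,0,0],
    [0,0,0],
    [0,0,0],
    [0,0,0],
    [0,0,0]
  ],
  "grip": 0,
  "grip_force": 25
}}

```text
clock: 32.83
tool_pos: [0.4549, -0.2563, 0.0219]
eef_rot: [0.709, 0.705, 0.0, 0.001]
contact_force: [-0.3, -0.4, -0.6]
opening: 0.269
finger_force: 25.0
```

```bash
python3 -c "
from h import *
go(.4556,-.256,.0225,-90);print(r.get_state()['contact_force'])"
```

```text
t 32.83 pos [ 0.4549 -0.2563  0.0219] yaw -90.33 shift tool [ 0.0003  0.0007 -0.0006] turn z -0.0058 rotvec [ 0.001   0.0006 -0.0058]
[-0.28340508 -0.38686665 -0.58479312]
```

Emit:
{"method": "servo_tool", "body": {
  "translation": [
    [0,0,-0.01],
    [0,0,-0.03],
    [0,0,-0.045],
    [0,0,-0.045],
    [0,0,-0.045],
    [0,0,-0.025],
    [0.01,0.002,0],
    [0.025,0.005,0],
    [0.04,0.008,0],
    [0.045,0.009,0]
  ],
  "turn": [
    [0,0,0],
    [0,0,0],
    [0,0,0],
    [0,0,0],
    [0,0,0],
    [0,0,0],
    [0,0,0],
    [0,0,0],
    [0,0,0],
    [0,0,0]
  ]
}}

```text
clock: 34.08
tool_pos: [0.4785, -0.1349, 0.2207]
eef_rot: [0.709, 0.705, -0.001, -0.0]
contact_force: [-0.6, 0.0, -0.5]
opening: 0.27
finger_force: 25.0
```

Emit:
{"method": "servo_tool", "body": {
  "translation": [
    [0.045,0.009,0],
    [0.045,0.009,0],
    [0.045,0.009,0],
    [0.045,0.009,0],
    [0.045,0.009,0],
    [0.045,0.009,0],
    [0.045,0.009,0],
    [0.04,0.009,0],
    [0.025,0.006,0],
    [0.011,0.003,0]
  ],
  "turn": [
    [0,0,0],
    [0,0,0],
    [0,0,0],
    [0,0,0],
    [0,0,0],
    [0,0,0],
    [0,0,0],
    [0,0,0],
    [0,0,0],
    [0,0,0]
  ]
}}

```text
clock: 35.33
tool_pos: [0.5611, 0.2563, 0.2202]
eef_rot: [0.708, 0.706, -0.001, -0.0]
contact_force: [-0.5, -0.3, -0.8]
opening: 0.275
finger_force: 25.0
```

Emit:
{"method": "servo_tool", "body": {
  "translation": [
    [0,0,0],
    [0,0,0],
    [0,0,0]
  ],
  "turn": [
    [0,0,0],
    [0,0,0],
    [0,0,0]
  ]
}}

```text
clock: 35.7
tool_pos: [0.5627, 0.2526, 0.2216]
eef_rot: [0.71, 0.704, -0.0, 0.001]
contact_force: [0.3, 0.1, -1.1]
opening: 0.272
finger_force: 25.0
```

```bash
python3 - <<'E'
from nest import *
s=snap('wrist','w10.png');np.savez('w10.npz',**load('wrist'))
print(r.get_state()['q'].round(3));go(.63,.277,.12,-99.5)
E
```

```text
[-0.337  0.728 -0.289  1.625  0.263  0.827 -0.743]
t 35.75 pos [0.5627 0.2529 0.2217] yaw -90.42 shift tool [0.0247 0.067  0.1017] turn z 0.1585 rotvec [0.0009 0.0013 0.1585]
```

View pics/w10.png

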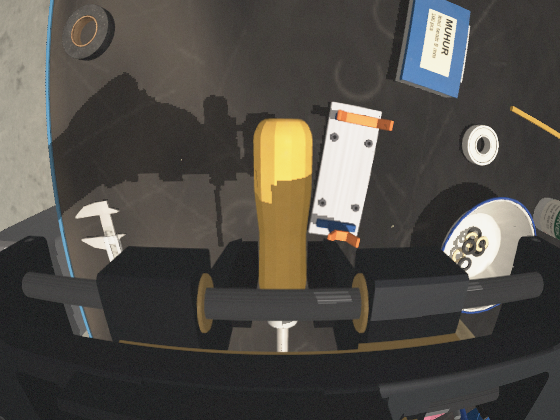

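Wrist view: held handle (283,120-290), tool rest plate (310-383,100-237) with the wide orange notch at the top (365,120) and the narrow one at the bottom (342,238). I've used all 14 views, so from here I go by numbers only.

```bash
cat > rest.py <<'E'
from nest import *
def heads(s,c0=(.627,.256),ya=-9.5):
    W=wcloud(s);m=np.isfinite(W[...,0]);P=W[m];C=s['img'][m];h=hsv(C)
    k=(h[:,0]<14)&(h[:,1]>150)&(P[:,2]>.03)&(P[:,2]<.075)&(np.hypot(P[:,0]-c0[0],P[:,1]-c0[1])<.095);q=P[k]
    a=np.radians(ya);c,sn=np.cos(a),np.sin(a);d=q[:,:2]-c0;L=np.c_[d@[c,sn],d@[-sn,c],q[:,2]]
    for sg in(1,-1):
        b=L[sg*L[:,1]>0.03]
        if len(b):print('head',sg,len(b),'local min',b.min(0).round(4),'max',b.max(0).round(4))
def handle(s,tcp):
    W=wcloud(s);m=np.isfinite(W[...,0]);P=W[m];C=s['img'][m];h=hsv(C)
    k=(h[:,0]>12)&(h[:,0]<35)&(h[:,1]>130)&(abs(P[:,2]-tcp[2]+.01)<.018)&(abs(P[:,0]-tcp[0])<.03)&(P[:,1]>tcp[1]+.01)&(P[:,1]<tcp[1]+.09);q=P[k]
    f=lambda p:np.hypot((q[:,0]-p[0]-p[1]*(q[:,1]-tcp[1])),q[:,2]-p[2]-p[3]*(q[:,1]-tcp[1]))-.012
    o=least_squares(f,[tcp[0],0,tcp[2]-.01,0],loss='soft_l1',f_scale=.001)
    print('handle',len(q),'x at tcp',o.x[0].round(4),'yaw',np.degrees(-np.arctan(o.x[1])).round(2),'axis z at tcp',o.x[2].round(4),'rel',(o.x[2]-tcp[2]).round(4),'pitch',np.degrees(o.x[3]).round(2),'y end',np.percentile(q[:,1],99.5).round(4),'res',np.median(abs(o.fun)).round(4))
E
python3 - <<'E'
from rest import *
s=load('w10');tcp=np.array([.5627,.2528,.2217])
plate(s,(305,95,390,240),.056,.146,[.627,.256,-.17])
heads(s);handle(s,tcp)
E
```

```text
plate 5284 [0.6303 0.2631] -9.21 minrect 630.3 263.0 145.5 55.9 80.8
head 1 254 local min [-0.0249  0.0605  0.0368] max [0.0291 0.0702 0.0562]
head -1 215 local min [-0.0138 -0.0555  0.0452] max [ 0.0187 -0.0451  0.0619]
handle 6895 x at tcp 0.5626 yaw -0.34 axis z at tcp 0.21 rel -0.0117 pitch 1.91 y end 0.3185 res 0.0005
```

Emit:
{"method": "servo_tool", "body": {
  "translation": [
    [0.005,0.012,0],
    [0.01,0.024,0],
    [0.01,0.024,0],
    [0.005,0.011,0],
    [0,0,0.02],
    [0,0,0.035],
    [0,0,0.03],
    [0,0,0.017],
    [0,0,0],
    [0,0,0]
  ],
  "turn": [
    [0,0,0],
    [0,0,0],
    [0,0,0],
    [0,0,0],
    [0,0,0.08],
    [0,0,0.075],
    [0,0,0],
    [0,0,0],
    [0,0,0],
    [0,0,0]
  ]
}}

```text
clock: 37.0
tool_pos: [0.6347, 0.2841, 0.121]
eef_rot: [0.762, 0.648, 0.001, 0.001]
contact_force: [0.6, -0.0, -0.4]
opening: 0.271
finger_force: 25.0
```

Emit:
{"method": "servo_tool", "body": {
  "translation": [
    [0,0,0],
    [0,0,0]
  ],
  "turn": [
    [0,0,0],
    [0,0,0]
  ]
}}

```text
clock: 37.25
tool_pos: [0.6343, 0.284, 0.1206]
eef_rot: [0.762, 0.648, 0.001, 0.001]
contact_force: [-0.5, -0.9, -1.7]
opening: 0.27
finger_force: 25.0
```

```bash
python3 - <<'E'
from rest import *
s=snap('wrist');np.savez('w11.npz',**load('wrist'))
go(.6336,.2827,.06,-99.33);tcp=r.get_state()['tool_pos'];handle(s,tcp);heads(s,(.6304,.263),-9.25)
E
```

```text
t 37.3 pos [0.6342 0.2839 0.1204] yaw -99.22 shift tool [-0.0013 -0.0005  0.0604] turn z 0.002 rotvec [ 0.0019 -0.0002  0.002 ]
handle 4961 x at tcp 0.6343 yaw -9.18 axis z at tcp 0.1088 rel -0.0116 pitch 2.4 y end 0.3496 res 0.0005
head 1 467 local min [-0.0272  0.0529  0.0415] max [0.0267 0.0625 0.0555]
head -1 228 local min [-0.016  -0.0632  0.0486] max [ 0.0161 -0.0524  0.0626]
```

Rest pose confirmed to within a millimetre. Lowering.

Emit:
{"method": "servo_tool", "body": {
  "translation": [
    [-0.001,-0.0005,0.012],
    [0,0,0.018],
    [0,0,0.014],
    [0,0,0.007],
    [0,0,0.004],
    [0,0,0.002],
    [0,0,0],
    [0,0,0]
  ],
  "turn": [
    [0,0,0],
    [0,0,0],
    [0,0,0],
    [0,0,0],
    [0,0,0],
    [0,0,0],
    [0,0,0],
    [0,0,0]
  ]
}}

```text
clock: 38.3
tool_pos: [0.6335, 0.2829, 0.0632]
eef_rot: [0.762, 0.648, 0.001, 0.001]
contact_force: [0.7, 0.7, 0.6]
opening: 0.27
finger_force: 25.0
```

Emit:
{"method": "servo_tool", "body": {
  "translation": [
    [0,0,0.001],
    [0,0,0.001],
    [0,0,0]
  ],
  "turn": [
    [0,0,0],
    [0,0,0],
    [0,0,0]
  ]
}}

```text
clock: 38.67
tool_pos: [0.6331, 0.2827, 0.0606]
eef_rot: [0.762, 0.648, 0.0, 0.0]
contact_force: [0.6, 0.7, -1.2]
opening: 0.272
finger_force: 25.0
```

Emit:
{"method": "servo_tool", "body": {
  "translation": [
    [0,0,0.001],
    [0,0,0]
  ],
  "turn": [
    [0,0,0],
    [0,0,0]
  ]
}}

```text
clock: 38.92
tool_pos: [0.6334, 0.2828, 0.0599]
eef_rot: [0.762, 0.648, 0.0, 0.001]
contact_force: [-0.9, -0.5, 1.8]
opening: 0.269
finger_force: 25.0
```

Emit:
{"method": "servo_tool", "body": {
  "translation": [
    [0,0,0.0007],
    [0,0,0]
  ],
  "turn": [
    [0,0,0],
    [0,0,0]
  ]
}}

```text
clock: 39.17
tool_pos: [0.6333, 0.2828, 0.0599]
eef_rot: [0.762, 0.648, 0.0, 0.001]
contact_force: [-2.4, -1.5, 6.6]
opening: 0.272
finger_force: 25.0
```

Seated at the expected height. Releasing, backing up and verifying.

Emit:
{"method": "servo_tool", "body": {
  "translation": [
    [0,0,0],
    [0,0,0],
    [0,0,0],
    [0,0,0],
    [0,0,-0.01],
    [0,0,-0.03],
    [0,0,-0.045],
    [0,0,-0.045],
    [0,0,-0.02],
    [0,0,0]
  ],
  "turn": [
    [0,0,0],
    [0,0,0],
    [0,0,0],
    [0,0,0],
    [0,0,0],
    [0,0,0],
    [0,0,0],
    [0,0,0],
    [0,0,0],
    [0,0,0]
  ],
  "grip": 1
}}

```text
clock: 40.42
tool_pos: [0.6342, 0.2835, 0.2116]
eef_rot: [0.762, 0.648, 0.002, 0.001]
contact_force: [-0.3, 0.3, -0.8]
opening: 1.001
finger_force: 0.0
```

Emit:
{"method": "servo_tool", "body": {
  "translation": [
    [0,0,0],
    [0,0,0],
    [0,0,0]
  ],
  "turn": [
    [0,0,0],
    [0,0,0],
    [0,0,0]
  ]
}}

```text
clock: 40.8
tool_pos: [0.6327, 0.2826, 0.2079]
eef_rot: [0.762, 0.648, -0.001, 0.0]
contact_force: [0.1, -0.8, 0.5]
opening: 1.0
finger_force: 0.0
```

```bash
python3 - <<'E'
from rest import *
s=snap('wrist','w12.png');np.savez('w12.npz',**load('wrist'));print(r.get_state()['opening'])
handle(s,np.array([.6336,.2827,.06]))
W=wcloud(s);m=np.isfinite(W[...,0]);P=W[m];C=s['img'][m];h=hsv(C)
a=np.radians(-9.25);c,sn=np.cos(a),np.sin(a);d=P[:,:2]-[.6304,.263];L=np.c_[d@[c,sn],d@[-sn,c],P[:,2]]
for y in(-.085,-.075,-.045,-.03,0.01,.03,.045,.075,.084):
    k=(abs(L[:,1]-y)<.004)&(abs(L[:,0])<.014)&(L[:,2]>.035)&(L[:,2]<.08);b=L[k]
    if len(b):print(y,len(b),'x',b[:,0].min().round(4),b[:,0].max().round(4),'ztop',np.percentile(b[:,2],97).round(4))
o=load('scene');n=snap('scene')
for nm,(u,v) in dict(red=(370,275),pen=(284,165)).items():
    dd=np.abs(n['img'].astype(int)-o['img'])[v-25:v+25,u-28:u+28].sum(2);print(nm,(dd>60).sum())
W=cloud(n);m=np.isfinite(W[...,0]);P=W[m];C=n['img'][m]
p,_=near(P,C,(.618,-.293),.09,.09,.12);print('meter collar',circ(p,.0348,(.618,-.293)))
p,_=near(P,C,(.6545,-.083),.06,.067,.074);print('cup',circ(p,.0325,(.6545,-.083)))
p,_=near(P,C,(.433,-.099),.03,.036,.055);print('union',circ(p,.01,(.433,-.099)))
E
```

```text
0.999923110911268
handle 1412 x at tcp 0.6335 yaw -9.31 axis z at tcp 0.0481 rel -0.0119 pitch 2.85 y end 0.3485 res 0.0005
-0.075 25 x -0.0032 0.0018 ztop 0.0529
-0.045 52 x -0.0031 0.0027 ztop 0.0539
-0.03 56 x -0.0031 0.0026 ztop 0.0537
0.01 189 x -0.0111 0.0104 ztop 0.0614
0.03 217 x -0.0102 0.0102 ztop 0.0615
0.045 227 x -0.011 0.011 ztop 0.0623
0.075 272 x -0.0117 0.0115 ztop 0.0631
0.084 178 x -0.0116 0.0106 ztop 0.0621
red 0
pen 199
meter collar (array([ 0.6194, -0.2918]), 157, np.float64(0.0011))
cup (array([ 0.6554, -0.0853]), 39, np.float64(0.0018))
union (array([ 0.4347, -0.1004]), 37, np.float64(0.0006))
```

```bash
python3 - <<'E'
from nest import *
s=load('w9');W=wcloud(s);m=np.isfinite(W[...,0]);P=W[m];C=s['img'][m];h=hsv(C)
p,_=near(P,C,(.6545,-.083),.05,.064,.074);print('cup',circ(p,.0325,(.6545,-.083)))
g=(abs(h[:,0]-65)<15)&(h[:,1]>90)&(np.hypot(P[:,0]-.6545,P[:,1]+.083)<.06)&(P[:,2]>.024)&(P[:,2]<.031);q=P[g]
for R in(.0395,None):
    f=(lambda x:np.hypot(q[:,0]-x[0],q[:,1]-x[1])-(R or x[2]));print('rim',len(q),least_squares(f,[.6545,-.083,.0395],loss='soft_l1',f_scale=.001).x.round(4))
s=snap('side');W=cloud(s);m=np.isfinite(W[...,0]);P=W[m];C=s['img'][m];h=hsv(C)
p,_=near(P,C,(.6545,-.083),.05,.067,.074);print('side cup',circ(p,.0325,(.6545,-.083)))
g=(abs(h[:,0]-65)<15)&(h[:,1]>90)&(np.hypot(P[:,0]-.6545,P[:,1]+.083)<.06)&(P[:,2]>.024)&(P[:,2]<.031);q=P[g];R=.0395
print('side rim',len(q),least_squares(f,[.6545,-.083,.0395],loss='soft_l1',f_scale=.001).x.round(4))
E
```

```text
cup (array([ 0.6543, -0.0847]), 381, np.float64(0.0007))
rim 583 [ 0.6542 -0.0828  0.0395]
rim 583 [ 0.6531 -0.0837  0.0383]
side cup (array([ 0.6527, -0.084 ]), 91, np.float64(0.0019))
side rim 81 [ 0.6531 -0.0832  0.0395]
```

The cup sits within 1-2 mm of the nest centre, flat on its floor. Everything is seated and the gripper is clear, so I'm handing in.

```bash
python3 -c "
from plant import r
print(r.finish_job())"
```

```text
the job is handed in; nothing more can be done
None
```

The job is handed in at about 41 s of the 109 s: the meter, cup, union and yellow screwdriver were each seated in their own fixture, in that order, and released. My last measurements put each part at its seated height and within about 2 mm of centre; the red screwdriver's image is unchanged, and the pen cup was never approached, though pixels around it changed (most likely the grey cup now standing in front).

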